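# Set up the column packing station

### The job

Set up the bench for packing the column: roll the steel column along the deck into its vee cradle without lifting it off, let go so that it settles in the vee by itself, about midway along, and then swing the hold-down arm fully down onto it. Pack every white jar that is out upright in one row in the tray, the narrow (46 mm) end faces of all of them flush against the long back fence: push the first fully into the corner of the two fences and each further one up against the one before, leaving no gaps. Leave the glassware and the wash bottle where they stand.

Things in the scene. Friction and masses are not known exactly. Their poses are not given: they have to be found in the camera images.
- cradle: fixed cradle on the bench. Origin at bench level below the edge where the flat aluminium deck ends and the vee begins; x is the rolling direction (roughly away from the robot), y runs along the vee, z up. Deck: top 40 mm above the bench, x -125 to 0, y -110 to 110 mm, with an 8 mm lip at its robot end
- vee_seat (a point): where the column's centre lies when seated midway in the vee (x 28, y 0, z 43.8 mm in the cradle's frame). Two 90 degree vee blocks (|y| 33 to 77 mm): the near flank falls from the deck edge to x 28, z 12 mm; the far flank rises to x 76, z 60 mm and stops the column
- column_center (a point): centre of the steel column, a round cylinder 45 mm in diameter, 180 mm long, with dark end bands and 14 mm nipples, about 0.4 kg, axis along its own y. Starts lying on the deck (centre 62.5 mm above the bench), 40 to 85 mm short of the deck edge, turned up to 0.15 rad from the vee; rolls freely. Pushed just over the deck edge it drops into the vee by itself
- column: the same column (origin at its centre)
- clamp (a joint): angle of the hold-down arm in rad: 0 = fully down, level, pointing back over the vee towards the deck; grows as the arm is raised (1.57 = straight up, 1.9 = stop). Starts at 1.35 to 1.75. Stiff hinge, stays where left; 2 to 4 N at the tip moves it. It meets the seated column at about 0.02
- clamp_hinge (a point): middle of the hold-down arm's hinge axis, which runs along the cradle's y (x 95, y 0, z 78 mm in the cradle's frame), on a post 42 mm wide
- clamp_tip (a point): centre of the black grip at the free end of the hold-down arm, 100 mm from the hinge axis. The arm is a steel bar 22 mm wide (along the cradle's y), 12 mm thick, 120 mm long to the end of the grip; the grip is 28 mm wide, 18 mm thick, 36 mm long; a rubber pad under the bar lies 67 mm from the hinge
- tray: fixed tray: grey plate, top 6 mm above the bench, x 0 to 115, y -150 to 130 mm in its frame. Origin at bench level at the plate's front edge (robot side); x points to the back fence, y to the side fence, z up. Back fence: inner face at x 105 mm, all along y; side fence: inner face at y 120 mm, along x; both 10 mm thick, tops 40 mm above the bench. The -y end and the front are open
- tray_corner (a point): inner corner of the two fences, on the plate's top (x 105, y 120, z 6 mm in the tray's frame). A jar pushed across its 46 mm width near its top tips; pushed low down it slides
- jar1_center (a point): one of 2 to 4 identical white plastic jars present (None if absent): rectangular body 64 mm along its x, 46 mm along its y, 56 mm high, with a black round cap 36 mm across, 14 mm high (70 mm in all), 0.18 kg; this point is on its centre line, 35 mm above its foot. Starts upright on the bench in front of the tray (robot side), long side roughly along the back fence
- jar2_center (a point): one of 2 to 4 identical white plastic jars present (None if absent): rectangular body 64 mm along its x, 46 mm along its y, 56 mm high, with a black round cap 36 mm across, 14 mm high (70 mm in all), 0.18 kg; this point is on its centre line, 35 mm above its foot. Starts upright on the bench in front of the tray (robot side), long side roughly along the back fence
- jar3_center (a point): one of 2 to 4 identical white plastic jars present (None if absent): rectangular body 64 mm along its x, 46 mm along its y, 56 mm high, with a black round cap 36 mm across, 14 mm high (70 mm in all), 0.18 kg; this point is on its centre line, 35 mm above its foot. Starts upright on the bench in front of the tray (robot side), long side roughly along the back fence
- jar4_center (a point): one of 2 to 4 identical white plastic jars present (None if absent): rectangular body 64 mm along its x, 46 mm along its y, 56 mm high, with a black round cap 36 mm across, 14 mm high (70 mm in all), 0.18 kg; this point is on its centre line, 35 mm above its foot. Starts upright on the bench in front of the tray (robot side), long side roughly along the back fence
- flask: conical glass flask, 76 mm across and 108 mm high, origin under its foot; bystander beyond the work
- beaker: glass beaker, 72 mm across and 90 mm high, origin under its foot; bystander beyond the work
- washbottle: white wash bottle with blue cap, 60 mm across and 150 mm high, origin under its foot; bystander beyond the work
Not all that is in view belongs to the job. What is shaped like the part that bears jar4_center but orange, purple or yellow is not meant.

How it is judged:
On the way, in this order (a step that is already met when the one before it is completed fails the run):
1. the column lies seated and still in the vee, not touched by the robot, the arm still up (x of column_center in the frame of cradle between 0.023 and 0.033 m and z of column_center in the frame of cradle below 0.048 m and y of column_center in the frame of cradle between -0.035 and 0.035 m and angle between the y axis of column_center and the y axis of cradle, either way round below 0.05 rad and linear speed of column below 0.02 m/s and contact force between the fingers and column below 0.3 N and value of joint clamp above 0.5 rad), for 0.5 s.
2. the hold-down arm is fully down on the seated column (x of column_center in the frame of cradle between 0.023 and 0.033 m and z of column_center in the frame of cradle below 0.048 m and y of column_center in the frame of cradle between -0.035 and 0.035 m and angle between the y axis of column_center and the y axis of cradle, either way round below 0.05 rad and linear speed of column below 0.02 m/s and value of joint clamp below 0.08 rad), for 0.2 s.
At the end, for the whole second after the job is handed in: Column at rest in the vee (within 5 mm across, 35 mm along, 0.05 rad), hold-down arm below 0.08 rad; all jars upright on the tray, square to 0.08 rad, ends within 5 mm of the back fence, in one unbroken row from the corner with gaps of at most 4 mm (all of step 2 and x of jar1_center in the frame of tray between 0.068 and 0.078 m and y of each of jar1_center, jar2_center, jar3_center, jar4_center in the frame of tray above -0.057 m and z of each of jar1_center, jar2_center, jar3_center, jar4_center in the frame of tray below 0.046 m and angle between each of jar1_center, jar2_center, jar3_center, jar4_center's own z axis and vertical below 0.08 rad and angle between the y axis of each of jar1_center, jar2_center, jar3_center, jar4_center and the y axis of tray, either way round below 0.08 rad and (horizontal distance between jar1_center and jar2_center below 0.05 m or horizontal distance between jar1_center and jar3_center below 0.05 m or horizontal distance between jar1_center and jar4_center below 0.05 m) and x of jar2_center in the frame of tray between 0.068 and 0.078 m and (horizontal distance between jar2_center and jar1_center below 0.05 m or horizontal distance between jar2_center and jar3_center below 0.05 m or horizontal distance between jar2_center and jar4_center below 0.05 m) and x of jar3_center in the frame of tray between 0.068 and 0.078 m and (horizontal distance between jar3_center and jar1_center below 0.05 m or horizontal distance between jar3_center and jar2_center below 0.05 m or horizontal distance between jar3_center and jar4_center below 0.05 m) and x of jar4_center in the frame of tray between 0.068 and 0.078 m and (horizontal distance between jar4_center and jar1_center below 0.05 m or horizontal distance between jar4_center and jar2_center below 0.05 m or horizontal distance between jar4_center and jar3_center below 0.05 m) and (y of jar1_center in the frame of tray between 0.093 and 0.103 m or y of jar2_center in the frame of tray between 0.093 and 0.103 m or y of jar3_center in the frame of tray between 0.093 and 0.103 m or y of jar4_center in the frame of tray between 0.093 and 0.103 m) and (y of jar1_center in the frame of tray between 0.043 and 0.057 m or y of jar2_center in the frame of tray between 0.043 and 0.057 m or y of jar3_center in the frame of tray between 0.043 and 0.057 m or y of jar4_center in the frame of tray between 0.043 and 0.057 m)); the robot touches nothing.
It fails at once if the column is lifted off the deck (its centre more than about 15 mm above where it rolls) (z of column_center in the frame of cradle above 0.078 m).
It fails at once if the flask is disturbed (moved over 40 mm) (distance of flask from where it was at the start of the episode above 0.04 m).
It fails at once if the beaker is disturbed (moved over 40 mm) (distance of beaker from where it was at the start of the episode above 0.04 m).
It fails at once if the washbottle is disturbed (moved over 40 mm) (distance of washbottle from where it was at the start of the episode above 0.04 m).
Of jar1, jar2, jar3, jar4 only 2 to 4 are there at a start; the rules pass over those that are not, and their reading is None.
At some moment in a run one of jar1, jar2, jar3, jar4 may be knocked a few centimetres aside while the robot is not near it.
Once in a run the grip may slacken for a moment while it holds something.
It also fails if it takes over 210 s, if anything falls off the work surface, if the arm or the gripper's body presses on something with over 40 N, if the wrist force passes 120 N, or if a joint passes its speed limit or range.

### The arm

A 6-joint arm with a two-finger parallel gripper is mounted at the origin on the work surface. World frame = base frame: x ahead of the robot, y to its left, z up, the work surface at z = 0. Lengths are in m, angles in rad, forces in N, time in s.
With the tool pointing down it reaches from about 0.325 to 0.9 m from the base axis. Payload 6.1 kg.
Tool frame: the origin (TCP) lies midway between the tips of the shut fingers; the grasp point (between the pads) lies 19 mm behind it (tcp_to_grasp is the distance from the TCP to the grasp point, in m); z points along the fingers, y is the direction in which the jaws open and shut (so a half turn about z gives the same grasp; the last joint's range is limited). The gripper opens to 87 mm and grips with 3 to 60 N. Pads are 19 mm wide; open, the fingers measure 117 mm over their backs; the gripper's body (75 mm by 190 mm) begins 51 mm behind the grasp point.
Start: joints at [-1.337, 0.22, 1.526, -0, 1.395, -0.126], TCP at [0.22, -0.585, 0.223] pointing down, gripper open.
Joint ranges: [-2.98, 2.98], [-0.91, 2.08], [0.09, 2.57], [-1.24, 4.39], [0.2, 2.65], [-2.68, 2.68]. Speed limits (rad/s): [2.57, 2.57, 3.01, 3.14, 3.14, 3.14].

### API

Orientations are given as a unit quaternion [x, y, z, w].
In Python, from plant import * gives the robot as it stands. The module is installed in compiled form; this text tells all that it offers.
- The arm moves only by the tool arm_command, never from a script. Its argument "plan" is a list of rows, each an object with "offset": the shift along the tool's x, y, z in cm, a list of three; "yaw": the turn about the tool's z in degrees. A call has 1 to 5 rows; each row shifts and turns the commanded pose from where the row before left it, along the tool's axes as they then stand; what a row does not reach is not made up. A row lasts 1/10 s, in which the tool goes at most 50 mm and 8.59 degrees, less where a joint would pass 70% of its speed; a pose out of reach is approached as far as the arm can. A call with a gripper value outside its range is refused whole. "fingers" is the finger opening in cm, from 0 to 8.7, set as the call begins (left out, the last holds). The fingers move at their own pace and stop on an object; "newtons" is the grip in N (left out, the last holds). Time passes only in rows, so rows that do not move let the fingers close. It gives the time, the measured TCP pose, the force and the opening at its end, in the units of the state.
- observe(): the state, without advancing time (a new reading comes with each control period).
- camera(name): name is "side" or "top"; returns the picture (400x640x3 uint8, red, green, blue); there is no depth.
- camera_params(name): a dict with "fov_y" (degrees; the focal length in pixels is half the picture's height over the tangent of half this angle, whatever the lens; pixels are square), "cx", "cy" (the principal point, pixels), "pose" (4x4, takes a point from camera to world coordinates). Camera axes: x right, y up, looking along -z (the intrinsics and any distortion apply to the point x, -y, -z); pixel columns grow to the right and rows downward; lengths in m; the calibration is good to about 2 mm. A picture is of the moment at which its call begins. camera_params takes no time and is no camera call.
- close_job(): hands the job in, once; it reports no verdict.
The state is a dict: "time": time; "qpos": joint angles; "dq": joint speeds; "effort": joint torques, N m; "tool_pos": TCP position; "eef_rot": TCP orientation; "wrist_force": force on the tool from outside, world axes, zero at the start; "moment": the same for the moment, N m; "opening": finger opening in m.
Only numpy, scipy, OpenCV 4.12 (cv2) and the standard library are available. Lean on these libraries where they do the work, as an engineer would, in place of code of your own. Each camera call takes 0.05 s, during which the arm holds its last target.

## Working session

There is one attempt and no reset: what is moved stays moved. The work goes in short steps, Python scripts to look and compute and a tool call to move; the robot and the scene stay as the last step left them, time stands still between calls to the robot, and variables do not carry over. Pictures are saved under pics/ and viewed, and the job is handed in when it is done.

Besides the shell and the picture viewer there is one more tool, called after "Request:" in YAML: its name, and indented under it one key for each argument. arm_command: Moves the arm, as the interface text tells. Its arguments: {"type":"object","properties":{"plan":{"type":"array","items":{"type":"object","properties":{"offset":{"type":"array","items":{"type":"number"}},"yaw":{"type":"number"}}}},"fingers":{"type":"number"},"newtons":{"type":"number"}},"required":["plan"]}

```bash
mkdir -p pics; ls
python3 - <<'E'
from plant import *
import cv2
for n in("side","top"):
    im=camera(n);cv2.imwrite(f"pics/{n}0.png",im[:,:,::-1]);print(n,camera_params(n))
print(observe())
E
```

```text
pics
side {'fov_y': 53.22191439128685, 'cx': 322.6831583424769, 'cy': 199.6229362575691, 'pose': array([[-0.878618  ,  0.31589538, -0.35810685,  0.23567309],
       [-0.47737418, -0.59990943,  0.64204561,  0.64825627],
       [-0.01201243,  0.73506379,  0.67789152,  0.73854698],
       [ 0.        ,  0.        ,  0.        ,  1.        ]])}
top {'fov_y': 53.48668705587842, 'cx': 321.52130987783823, 'cy': 198.63613573572027, 'pose': array([[-0.00239475,  0.99158506, -0.12943465,  0.42319612],
       [-0.99983375, -0.00471392, -0.01761423,  0.03704778],
       [-0.01807615,  0.12937095,  0.9914315 ,  1.03198767],
       [ 0.        ,  0.        ,  0.        ,  1.        ]])}
{'time': 0.1, 'qpos': array([-1.33710523e+00,  2.21195423e-01,  1.52746505e+00,  1.27598852e-05,
        1.39472489e+00, -1.26135275e-01]), 'dq': array([ 1.02431880e-03, -2.67688394e-03, -2.23557248e-03, -1.95366104e-04,
        5.21799542e-05,  7.71850855e-04]), 'effort': array([ 1.01804588e-03, -4.95943773e+01, -3.88519692e+01,  7.01723504e-02,
        5.15855919e-02, -5.42424141e-05]), 'tool_pos': array([ 0.21992003, -0.58443665,  0.22153358]), 'eef_rot': array([ 9.83859037e-01,  1.78942986e-01, -4.19096549e-05, -8.95396864e-04]), 'wrist_force': array([-0.83520077,  0.09606582,  0.09520011]), 'moment': array([0.02678314, 0.0713979 , 0.02232314]), 'opening': 0.08724518171100386}
```

View pics/side0.png

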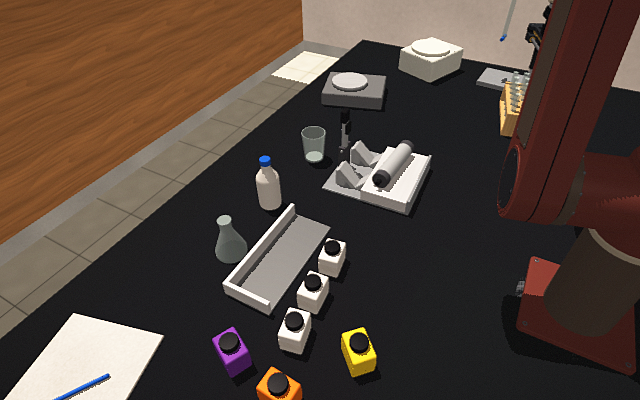

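View pics/top0.png

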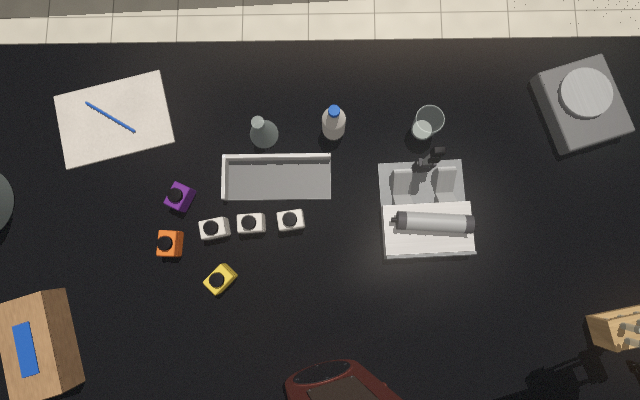

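```bash
cat > h.py <<'E'
from plant import *
import numpy as np, cv2
from scipy.spatial.transform import Rotation as R
def K(n):
    p=camera_params(n);f=200/np.tan(np.radians(p["fov_y"]/2));return p,f
def plane(n,uv,z):
    p,f=K(n);T=p["pose"];uv=np.atleast_2d(uv).astype(float)
    d=np.c_[(uv[:,0]-p["cx"])/f,-(uv[:,1]-p["cy"])/f,-np.ones(len(uv))]@T[:3,:3].T
    o=T[:3,3];s=(z-o[2])/d[:,2];return o+s[:,None]*d
def proj(n,P):
    p,f=K(n);T=p["pose"];q=(np.atleast_2d(P)-T[:3,3])@T[:3,:3]
    return np.c_[p["cx"]+f*q[:,0]/-q[:,2],p["cy"]-f*q[:,1]/-q[:,2]]
def two(uva,uvb):
    A=[];b=[]
    for n,uv in(("top",uva),("side",uvb)):
        o=camera_params(n)["pose"][:3,3];d=plane(n,uv,0)[0]-o;d/=np.linalg.norm(d)
        M=np.eye(3)-np.outer(d,d);A.append(M);b.append(M@o)
    return np.linalg.lstsq(np.vstack(A),np.hstack(b),rcond=None)[0]
def crop(im,x0,y0,x1,y1,s,name):
    c=im[y0:y1,x0:x1,::-1];cv2.imwrite("pics/"+name,cv2.resize(c,None,fx=s,fy=s,interpolation=cv2.INTER_CUBIC))
def tool():
    s=observe();return s,R.from_quat(s["eef_rot"]).as_matrix()
def delta(world):  # tool-frame offset in cm to world target
    s,m=tool();return np.round(m.T@(np.array(world)-s["tool_pos"])*100,2)
E
python3 - <<'E'
from h import *
t=cv2.imread("pics/top0.png")[:,:,::-1];s=cv2.imread("pics/side0.png")[:,:,::-1]
crop(t,205,140,345,240,5,"ct1.png");crop(t,370,130,490,270,4,"ct2.png")
crop(s,310,100,440,220,5,"cs2.png");crop(s,210,190,350,360,3,"cs1.png")
E
```

```text
(no output)
```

View pics/ct1.png

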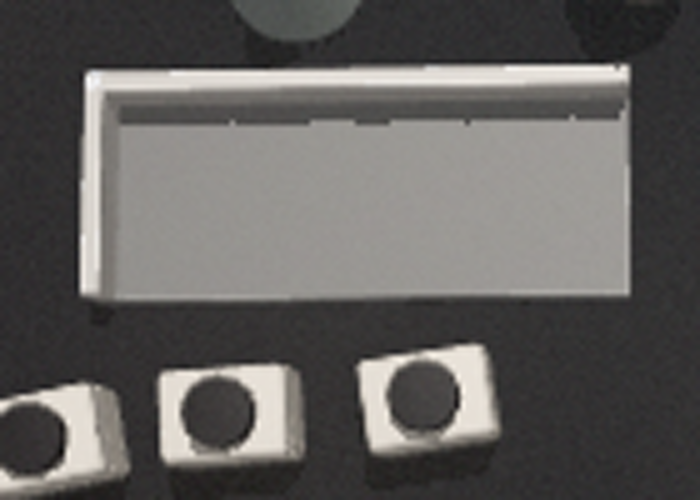

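View pics/ct2.png

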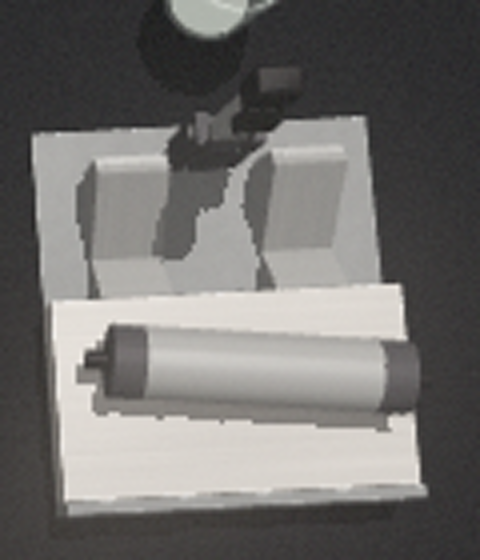

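View pics/cs2.png

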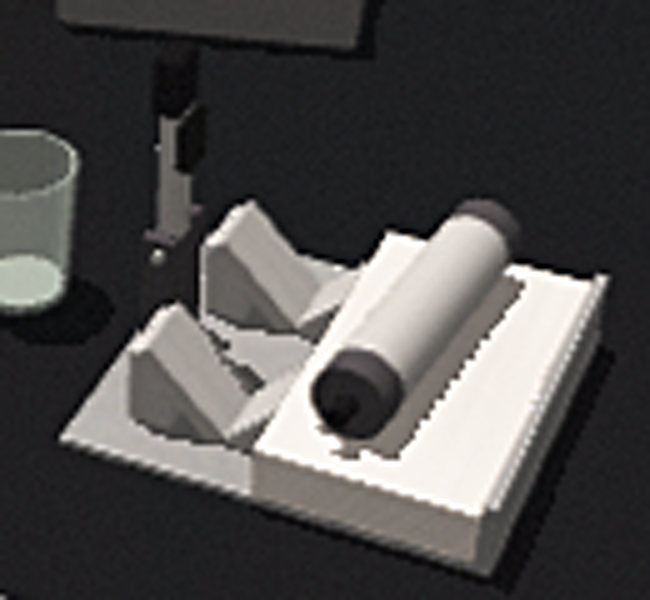

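View pics/cs1.png

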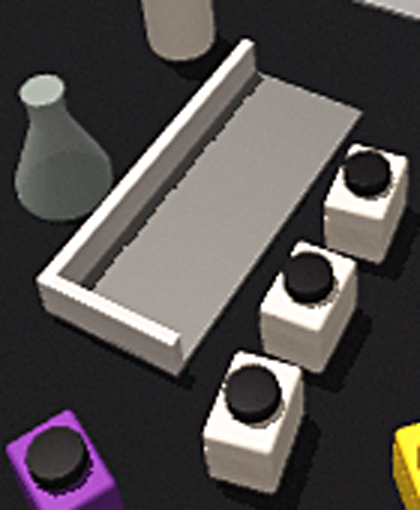

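```bash
cat > m1.py <<'E'
from h import *
def c1(p):return np.array([205,140])+(np.array(p,float)+.5)/5-.5
def c2(p):return np.array([370,130])+(np.array(p,float)+.5)/4-.5
def cs2(p):return np.array([310,100])+(np.array(p,float)+.5)/5-.5
np.set_printoptions(precision=4,suppress=True)
a,b=plane("top",[c2((50,302)),c2((402,286))],.04)
print("deck edge",a,b,np.linalg.norm(a-b))
y=(a-b)/np.linalg.norm(a-b);o=(a+b)/2
print("near",plane("top",[c2((67,499)),c2((425,488))],.048))
print("cradle yaw",np.arctan2(-y[0],y[1]),"origin",o)
a2,b2=plane("side",[cs2((390,232)),cs2((255,452))],.04);print("side edge",a2,b2,(a2+b2)/2, np.arctan2(-(b2-a2)[0],(b2-a2)[1]))
# column ends: silhouettes centre axis
A,B=plane("top",[c2((106,363)),c2((419,377))],.0625);print("col",A,B,(A+B)/2,np.linalg.norm(A-B),np.arctan2(-(A-B)[0],(A-B)[1]))
tl,tr=plane("top",[c1((87,71)),c1((629,65))],.04);print("tray back outer",tl,tr,np.linalg.norm(tl-tr),np.arctan2(-(tl-tr)[0],(tl-tr)[1]))
print("tray side front top",plane("top",c1((81,296)),.04),"plate fr",plane("top",[c1((630,296)),c1((105,300))],.006))
print("caps",plane("top",[c1((28,438)),c1((218,412)),c1((424,396))],.070))
print("clamptip",two(c2((272,86)),cs2((175,85))))
print("cam clamp chk",cs2((175,85)))
E
python3 m1.py
python3 - <<'E'
from h import *
t=cv2.imread("pics/top0.png");h=cv2.cvtColor(t,cv2.COLOR_BGR2HSV)
w=((h[...,2]>165)&(h[...,1]<45)).astype(np.uint8);w[:203]=0;w[245:]=0;w[:,310:]=0
w=cv2.morphologyEx(w,cv2.MORPH_CLOSE,np.ones((3,3)));
for c in cv2.findContours(w,0,2)[0]:
    if cv2.contourArea(c)>100:
        r=cv2.minAreaRect(c);q=plane("top",cv2.boxPoints(r),.056)[:,:2];print(r,q.mean(0),[ (np.linalg.norm(q[i]-q[i-1]).round(4),np.degrees(np.arctan2(*(q[i]-q[i-1])[[1,0]])).round(1)) for i in (1,2)])
E
```

```text
deck edge [ 0.5356 -0.0973  0.04  ] [ 0.5447 -0.3171  0.04  ] 0.2199903234653433
near [[ 0.4133 -0.104   0.048 ]
 [ 0.4194 -0.322   0.048 ]]
cradle yaw 0.04133860231855854 origin [ 0.5401 -0.2072  0.04  ]
side edge [ 0.5454 -0.3137  0.04  ] [ 0.5338 -0.0931  0.04  ] [ 0.5396 -0.2034  0.04  ] 0.05240690159602059
col [ 0.4955 -0.1275  0.0625] [ 0.4862 -0.3165  0.0625] [ 0.4908 -0.222   0.0625] 0.1892606371109258 -0.048702593656317864
tray back outer [0.6701 0.3103 0.04  ] [0.6714 0.0317 0.04  ] 0.27859176946069325 0.004418931604247448
tray side front top [[0.5535 0.3098 0.04  ]] plate fr [[0.5566 0.0316 0.006 ]
 [0.5558 0.3064 0.006 ]]
caps [[0.48   0.3253 0.07  ]
 [0.4923 0.2328 0.07  ]
 [0.4997 0.1324 0.07  ]]
clamptip [ 0.6395 -0.2039  0.1736]
cam clamp chk [344.6 116.6]
((212.34616088867188, 227.23077392578125), (17.846567153930664, 26.867910385131836), 78.69007110595703) [0.48075155 0.32420375] [(np.float64(0.0664), np.float64(-78.9)), (np.float64(0.0444), np.float64(-167.1))]
((249.00445556640625, 222.06637573242188), (17.69405746459961, 25.011144638061523), 86.18592071533203) [0.4931792 0.2336457] [(np.float64(0.0621), np.float64(-86.4)), (np.float64(0.0438), np.float64(-175.2))]
((289.6716003417969, 218.92027282714844), (17.831722259521484, 25.26593780517578), 81.02737426757812) [0.50057966 0.13311463] [(np.float64(0.0625), np.float64(-81.2)), (np.float64(0.0442), np.float64(-170.8))]
```

Request:
arm_command:
  plan:
    - {"offset": [0, 0, 0], "yaw": 6}
    - {"offset": [0, 0, 0], "yaw": 6}
    - {"offset": [0, 0, 0], "yaw": 6}
  fingers: 8.7

```text
time: 0.4
tool_pos: [0.22, -0.5846, 0.2219]
eef_rot: [1.0, 0.021, -0.0, -0.001]
wrist_force: [-0.5, -1.2, 1.0]
opening: 0.0865
```

```bash
cat > fr.py <<'E'
from h import *
np.set_printoptions(precision=4,suppress=True)
CY=0.045;CO=np.array([.540,-.2055,0])
def cr(p,o=CO,y=CY):
    c,s=np.cos(y),np.sin(y);return o+np.array([c*p[0]-s*p[1],s*p[0]+c*p[1],p[2]])
TY=0.0045;TO=None
def icr(w,o=CO,y=CY):
    c,s=np.cos(y),np.sin(y);d=np.array(w)-o;return np.array([c*d[0]+s*d[1],-s*d[0]+c*d[1],d[2]])
def st():
    s,m=tool();print("t",round(s["time"],2),"tcp",s["tool_pos"],"xyaw",np.degrees(np.arctan2(m[1,0],m[0,0])).round(2),"open",s["opening"].round(4),"F",s["wrist_force"].round(2));return s,m
E
python3 -c "
from fr import *
st();print(cr([-.102,-.014,.2]),delta(cr([-.102,-.014,.2])))"
```

```text
Traceback (most recent call last):
  File "fr.py", line 10, in st
    s,m=tool();print("t",round(s["time"],2),"tcp",s["tool_pos"],"xyaw",np.degrees(np.arctan2(m[1,0],m[0,0])).round(2),"open",s["opening"].round(4),"F",s["wrist_force"].round(2));return s,m
                                                                                                                             ^^^^^^^^^^^^^^^^^^
AttributeError: 'float' object has no attribute 'round'
```

```bash
sed -i 's/s\["opening"\].round(4)/round(s["opening"],4)/' fr.py
python3 -c "
from fr import *
st();print(cr([-.102,-.014,.2]),delta(cr([-.102,-.014,.2])))"
```

```text
t 0.4 tcp [ 0.22   -0.5846  0.2219] xyaw 2.37 open 0.0865 F [-0.49 -1.15  1.03]
[ 0.4387 -0.2241  0.2   ] [ 23.35 -35.12   2.22]
```

Request:
arm_command:
  plan:
    - {"offset": [2.33, -3.51, 0.2], "yaw": 0}
    - {"offset": [2.33, -3.51, 0.2], "yaw": 0}
    - {"offset": [2.33, -3.51, 0.2], "yaw": 0}
    - {"offset": [2.33, -3.51, 0.2], "yaw": 0}
    - {"offset": [2.33, -3.51, 0.2], "yaw": 0}

```text
time: 0.9
tool_pos: [0.3288, -0.4026, 0.212]
eef_rot: [1.0, 0.023, -0.0, -0.0]
wrist_force: [-0.6, -0.1, -0.3]
opening: 0.0872
```

Request:
arm_command:
  plan:
    - {"offset": [2.33, -3.51, 0.2], "yaw": 0}
    - {"offset": [2.33, -3.51, 0.2], "yaw": 0}
    - {"offset": [2.33, -3.51, 0.2], "yaw": 0}
    - {"offset": [2.33, -3.51, 0.2], "yaw": 0}
    - {"offset": [2.33, -3.51, 0.2], "yaw": 0}

```text
time: 1.4
tool_pos: [0.4372, -0.2219, 0.2022]
eef_rot: [1.0, 0.023, -0.0, -0.0]
wrist_force: [0.0, -0.2, 0.5]
opening: 0.0867
```

Request:
arm_command:
  plan:
    - {"offset": [0, 0, 0], "yaw": 0}
    - {"offset": [0, 0, 0], "yaw": 0}

```text
time: 1.6
tool_pos: [0.4369, -0.2228, 0.2021]
eef_rot: [1.0, 0.024, -0.0, -0.0]
wrist_force: [-0.5, -0.5, 0.4]
opening: 0.0872
```

```bash
python3 -c "
from fr import *
st();print(delta(cr([-.102,-.014,.056])))
im=camera('top');cv2.imwrite('pics/t1.png',im[:,:,::-1])"
```

```text
t 1.6 tcp [ 0.4369 -0.2228  0.2021] xyaw 2.77 open 0.0872 F [-0.54 -0.52  0.44]
[ 0.19  0.14 14.61]
```

View pics/t1.png

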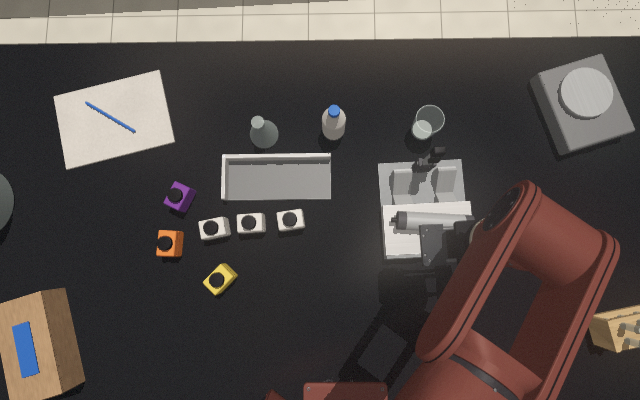

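Request:
arm_command:
  plan:
    - {"offset": [0, 0, 4], "yaw": 0}
    - {"offset": [0, 0, 4], "yaw": 0}
    - {"offset": [0.1, 0.1, 3], "yaw": 0}
    - {"offset": [0, 0, 2], "yaw": 0}
    - {"offset": [0, 0, 1.6], "yaw": 0}

```text
time: 2.15
tool_pos: [0.4362, -0.2257, 0.0547]
eef_rot: [1.0, 0.022, -0.001, -0.001]
wrist_force: [-0.5, -0.4, 0.2]
opening: 0.0873
```

```bash
python3 -c "
from fr import *
s,m=st();print(icr(s['tool_pos']))
im=camera('side');crop(im,280,80,480,230,4,'s2.png')"
```

```text
t 2.15 tcp [ 0.4362 -0.2257  0.0547] xyaw 2.47 open 0.0873 F [-0.53 -0.38  0.18]
[-0.1046 -0.0155  0.0547]
```

View pics/s2.png

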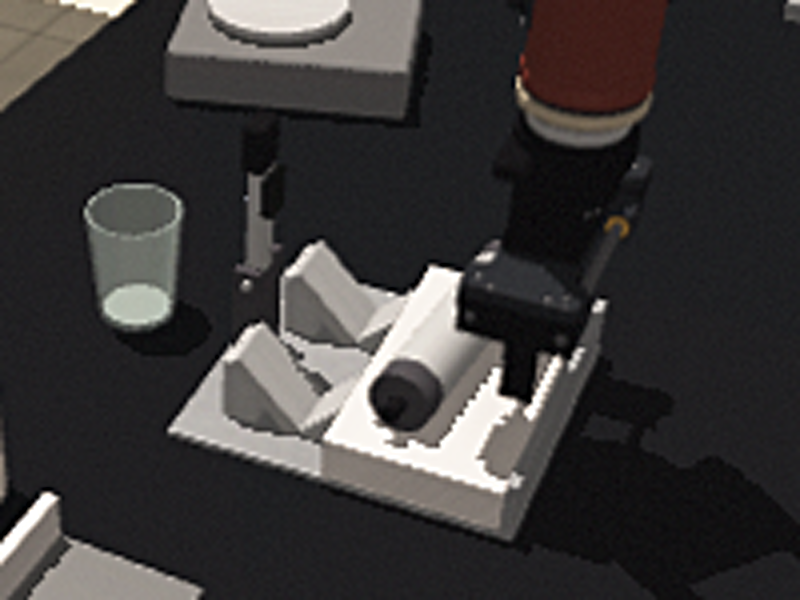

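Request:
arm_command:
  plan:
    - {"offset": [0.4, 0, 0], "yaw": 0}
    - {"offset": [0.4, 0, 0], "yaw": 0}
    - {"offset": [0.3, 0, 0], "yaw": 0}
    - {"offset": [0.3, 0, 0], "yaw": 0}
    - {"offset": [0.2, 0, 0], "yaw": 0}

```text
time: 2.7
tool_pos: [0.4546, -0.2243, 0.0573]
eef_rot: [1.0, 0.023, 0.001, 0.0]
wrist_force: [0.5, 0.8, -0.4]
opening: 0.0872
```

Request:
arm_command:
  plan:
    - {"offset": [0.2, 0, 0], "yaw": 0}
    - {"offset": [0.2, 0, 0], "yaw": 0}
    - {"offset": [0.2, 0, 0], "yaw": 0}
    - {"offset": [0.2, 0, 0], "yaw": 0}
    - {"offset": [0.2, 0, 0], "yaw": 0}

```text
time: 3.2
tool_pos: [0.4639, -0.2234, 0.0565]
eef_rot: [1.0, 0.023, -0.0, -0.0]
wrist_force: [-0.3, -0.2, 0.5]
opening: 0.087
```

```bash
python3 -c "
from fr import *
s,m=st();print(icr(s['tool_pos']))
im=camera('side');crop(im,280,80,480,230,4,'s3.png')"
```

```text
t 3.2 tcp [ 0.4639 -0.2234  0.0565] xyaw 2.62 open 0.087 F [-0.25 -0.25  0.48]
[-0.0768 -0.0145  0.0565]
```

View pics/s3.png

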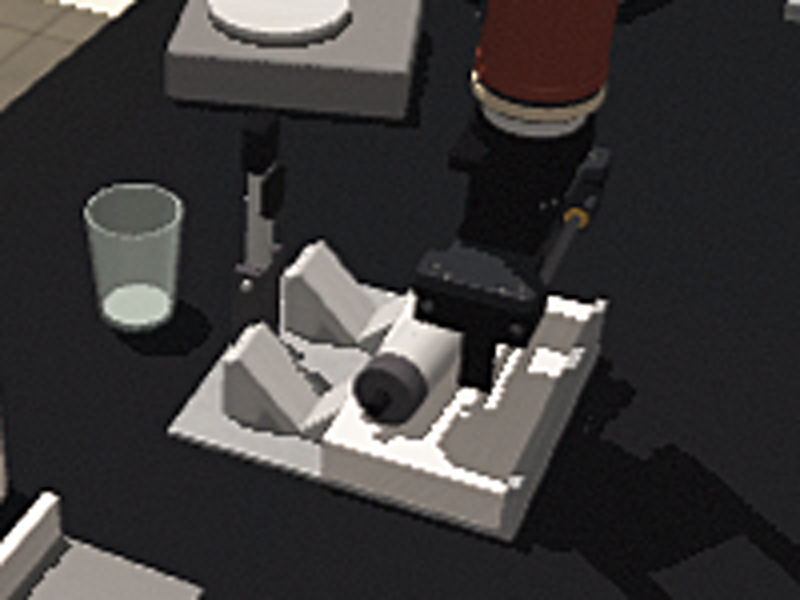

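Request:
arm_command:
  plan:
    - {"offset": [0.2, 0, 0], "yaw": 0}
    - {"offset": [0.25, 0, 0], "yaw": 0}
    - {"offset": [0.25, 0, 0], "yaw": 0}
    - {"offset": [0.25, 0, 0], "yaw": 0}
    - {"offset": [0.25, 0, 0], "yaw": 0}

```text
time: 3.75
tool_pos: [0.476, -0.2229, 0.0565]
eef_rot: [1.0, 0.023, 0.0, -0.0]
wrist_force: [-0.3, -0.1, 0.4]
opening: 0.0867
```

Request:
arm_command:
  plan:
    - {"offset": [0.25, 0, 0], "yaw": 0}
    - {"offset": [0.25, 0, 0], "yaw": 0}
    - {"offset": [0.25, 0, 0], "yaw": 0}
    - {"offset": [0.2, 0, 0], "yaw": 0}
    - {"offset": [0.2, 0, 0], "yaw": 0}

```text
time: 4.25
tool_pos: [0.4874, -0.2224, 0.0565]
eef_rot: [1.0, 0.023, -0.0, -0.0]
wrist_force: [-0.7, 1.1, -0.5]
opening: 0.087
```

```bash
python3 -c "
from fr import *
s,m=st();print(icr(s['tool_pos']))
im=camera('side');crop(im,280,80,480,230,4,'s4.png')"
```

```text
t 4.25 tcp [ 0.4874 -0.2224  0.0565] xyaw 2.62 open 0.087 F [-0.69  1.11 -0.47]
[-0.0533 -0.0145  0.0565]
```

View pics/s4.png

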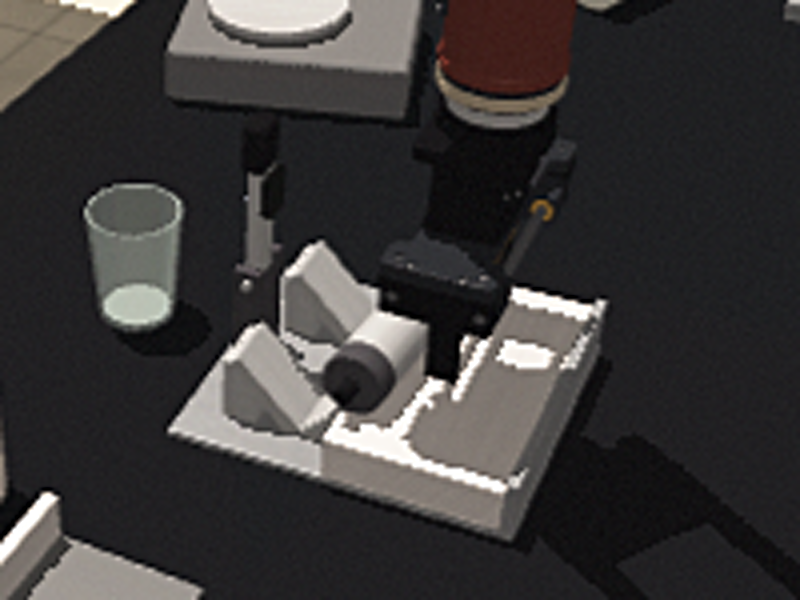

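Request:
arm_command:
  plan:
    - {"offset": [0.2, 0, 0], "yaw": 0}
    - {"offset": [0.2, 0, 0], "yaw": 0}
    - {"offset": [0.2, 0, 0], "yaw": 0}
    - {"offset": [0.2, 0, 0], "yaw": 0}
    - {"offset": [0.2, 0, 0], "yaw": 0}

```text
time: 4.8
tool_pos: [0.4974, -0.2219, 0.0565]
eef_rot: [1.0, 0.023, -0.0, -0.0]
wrist_force: [-0.1, -0.8, -0.1]
opening: 0.0867
```

```bash
python3 -c "
from fr import *
s,m=st();print(icr(s['tool_pos']))
im=camera('side');crop(im,280,80,480,230,4,'s5.png')"
```

```text
t 4.8 tcp [ 0.4974 -0.2219  0.0565] xyaw 2.62 open 0.0867 F [-0.11 -0.8  -0.07]
[-0.0432 -0.0145  0.0565]
```

View pics/s5.png

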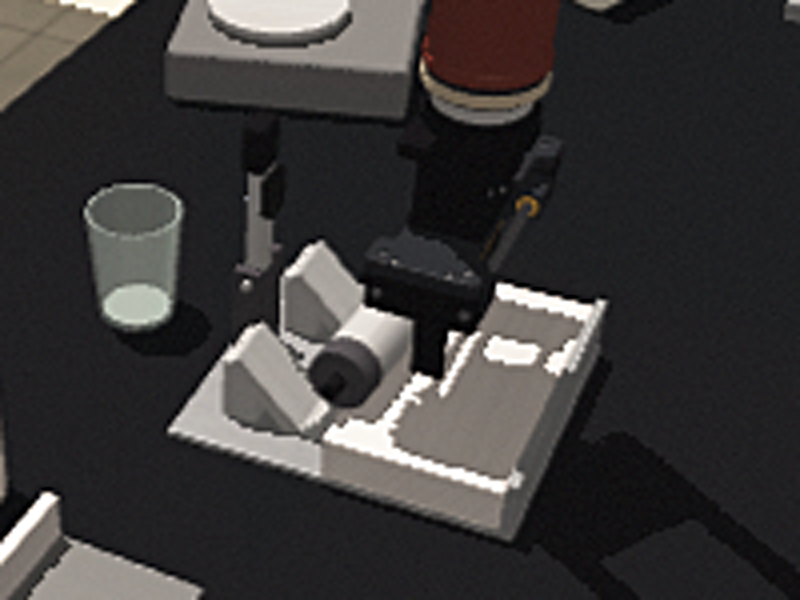

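Request:
arm_command:
  plan:
    - {"offset": [0.2, 0, 0], "yaw": 0}
    - {"offset": [0.2, 0, 0], "yaw": 0}
    - {"offset": [0.2, 0, 0], "yaw": 0}
    - {"offset": [0.2, 0, 0], "yaw": 0}
    - {"offset": [0.2, 0, 0], "yaw": 0}

```text
time: 5.35
tool_pos: [0.5075, -0.2215, 0.0565]
eef_rot: [1.0, 0.023, 0.0, 0.0]
wrist_force: [0.1, -0.1, 1.0]
opening: 0.0871
```

```bash
python3 -c "
from fr import *
s,m=st();print(icr(s['tool_pos']))
im=camera('side');crop(im,280,80,480,230,4,'s6.png')"
```

```text
t 5.35 tcp [ 0.5075 -0.2215  0.0565] xyaw 2.62 open 0.0871 F [ 0.11 -0.06  0.99]
[-0.0332 -0.0145  0.0565]
```

View pics/s6.png

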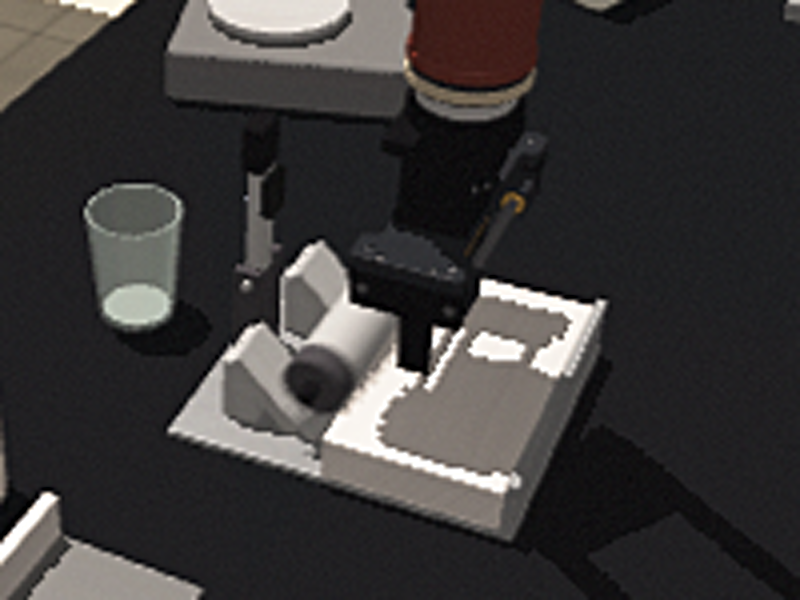

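Request:
arm_command:
  plan:
    - {"offset": [-0.5, 0, 0], "yaw": 0}
    - {"offset": [-1, 0, 0], "yaw": 0}
    - {"offset": [-1, 0, 0], "yaw": 0}
    - {"offset": [0, 0, -3], "yaw": 0}
    - {"offset": [0, 0, -4], "yaw": 0}

```text
time: 5.9
tool_pos: [0.479, -0.2213, 0.1246]
eef_rot: [1.0, 0.022, -0.003, -0.002]
wrist_force: [0.7, 0.2, -0.0]
opening: 0.0871
```

Request:
arm_command:
  plan:
    - {"offset": [0, 0, -4], "yaw": 0}
    - {"offset": [-3, 0, -4], "yaw": 0}
    - {"offset": [-4, 0, -3], "yaw": 0}
    - {"offset": [-4, 0, 0], "yaw": 0}
    - {"offset": [-3, 0, 0], "yaw": 0}

```text
time: 6.4
tool_pos: [0.3404, -0.2291, 0.2375]
eef_rot: [1.0, 0.023, 0.001, 0.001]
wrist_force: [-0.1, 0.0, 0.5]
opening: 0.0868
```

```bash
python3 -c "
from fr import *
s,m=st();print(icr(s['tool_pos']))
im=camera('side');crop(im,300,90,450,220,4,'s7.png')
im=camera('top');crop(im,370,100,490,260,4,'t7.png')"
```

```text
t 6.4 tcp [ 0.3404 -0.2291  0.2375] xyaw 2.6 open 0.0868 F [-0.11  0.02  0.48]
[-0.2005 -0.0146  0.2375]
```

View pics/s7.png

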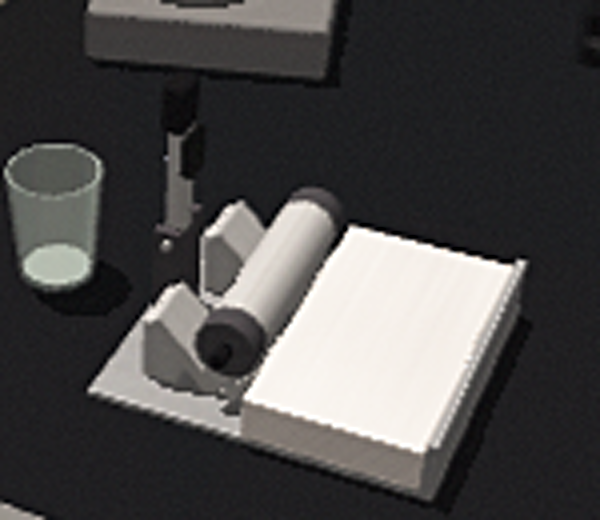

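View pics/t7.png

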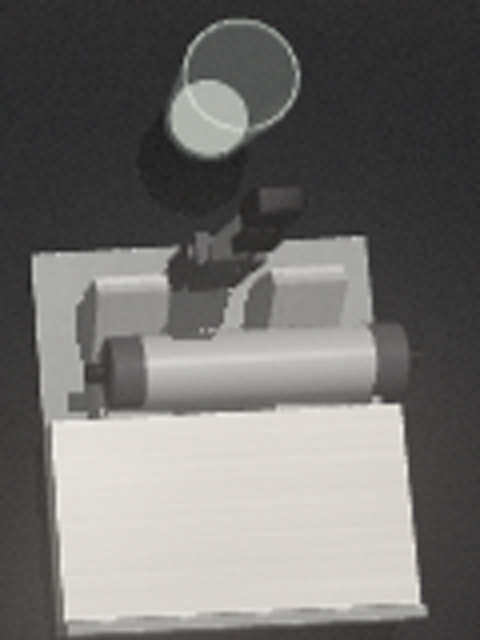

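```bash
python3 -c "
from fr import *
def c(p):return np.array([370,100])+(np.array(p,float)+.5)/4-.5
for p,z in (((102,372),.0438),((411,360),.0438),((102,372),.03),((411,360),.06)): print(icr(plane('top',c(p),z)[0]))
print('seat',proj('top',cr([.028,0,.0438])))
print('beaker',icr(plane('top',c((208,118)),0)[0]))
print('tip',icr([ 0.6395,-0.2039,0.1736]))
st()
d=cr([.140,0,.27]);print(d,delta(d))
"
```

```text
[0.0299 0.0742 0.0438]
[ 0.0278 -0.1187  0.0438]
[0.0318 0.0718 0.03  ]
[ 0.0256 -0.1127  0.06  ]
seat [[424.8249 191.9085]]
beaker [ 0.2034 -0.0162  0.    ]
tip [ 0.0995 -0.0029  0.1736]
t 6.5 tcp [ 0.3393 -0.2289  0.2364] xyaw 2.46 open 0.0871 F [ 0.81 -0.98  0.03]
[ 0.6799 -0.1992  0.27  ] [34.15 -1.5  -3.38]
```

Request:
arm_command:
  plan:
    - {"offset": [0, 0, -1], "yaw": 0}
    - {"offset": [0, 0, -1], "yaw": 0}
    - {"offset": [0, 0, -1], "yaw": 0}
  fingers: 0

```text
time: 6.8
tool_pos: [0.3432, -0.2291, 0.2677]
eef_rot: [1.0, 0.023, 0.0, 0.0]
wrist_force: [-0.1, -0.8, 0.2]
opening: 0.0707
```

Request:
arm_command:
  plan:
    - {"offset": [3.7, -0.2, -0.1], "yaw": 0}
    - {"offset": [3.7, -0.2, -0.1], "yaw": 0}
    - {"offset": [3.7, -0.2, 0], "yaw": 0}
    - {"offset": [3.7, -0.2, 0], "yaw": 0}
    - {"offset": [3.7, -0.2, 0], "yaw": 0}

```text
time: 7.3
tool_pos: [0.5293, -0.2099, 0.2689]
eef_rot: [1.0, 0.023, 0.0, 0.0]
wrist_force: [-0.5, -1.3, 0.2]
opening: 0.0307
```

Request:
arm_command:
  plan:
    - {"offset": [3.7, -0.2, 0], "yaw": 0}
    - {"offset": [3.7, -0.2, 0], "yaw": 0}
    - {"offset": [3.7, -0.1, 0], "yaw": 0}
    - {"offset": [3.7, 0, 0], "yaw": 0}
    - {"offset": [0.5, 0, 0], "yaw": 0}

```text
time: 7.8
tool_pos: [0.6828, -0.197, 0.2662]
eef_rot: [1.0, 0.024, -0.001, -0.001]
wrist_force: [-1.1, 0.4, -0.2]
opening: 0.0012
```

```bash
python3 -c "
from fr import *
s,m=st();print(icr(s['tool_pos']),delta(cr([.140,0,.160])))
im=camera('side');crop(im,280,60,450,200,4,'s8.png')
im=camera('top');crop(im,370,80,490,220,4,'t8.png')"
```

```text
t 7.8 tcp [ 0.6828 -0.197   0.2662] xyaw 2.78 open 0.0012 F [-1.08  0.39 -0.23]
[0.143  0.0021 0.2662] [-0.29  0.22 10.62]
```

View pics/s8.png

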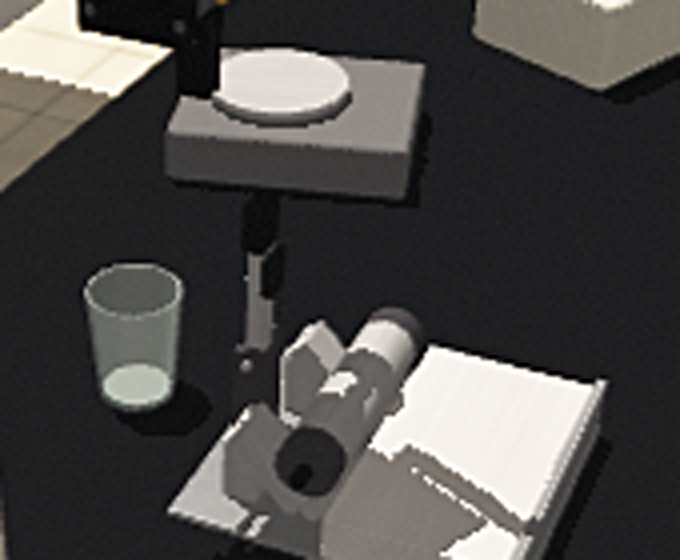

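Descend behind the arm, then pull toward the deck.

Request:
arm_command:
  plan:
    - {"offset": [-0.1, 0.2, 3], "yaw": 0}
    - {"offset": [-0.1, 0, 3], "yaw": 0}
    - {"offset": [0, 0, 2.5], "yaw": 0}
    - {"offset": [0, 0, 2], "yaw": 0}

```text
time: 8.3
tool_pos: [0.6759, -0.2006, 0.1624]
eef_rot: [1.0, 0.023, -0.001, -0.0]
wrist_force: [0.5, 0.1, -0.1]
opening: 0.0005
```

```bash
python3 -c "
from fr import *
s,m=st();print(icr(s['tool_pos']))
im=camera('side');crop(im,280,60,450,200,4,'s9.png')"
```

```text
t 8.3 tcp [ 0.6759 -0.2006  0.1624] xyaw 2.6 open 0.0005 F [ 0.53  0.06 -0.1 ]
[ 0.136  -0.0012  0.1624]
```

View pics/s9.png

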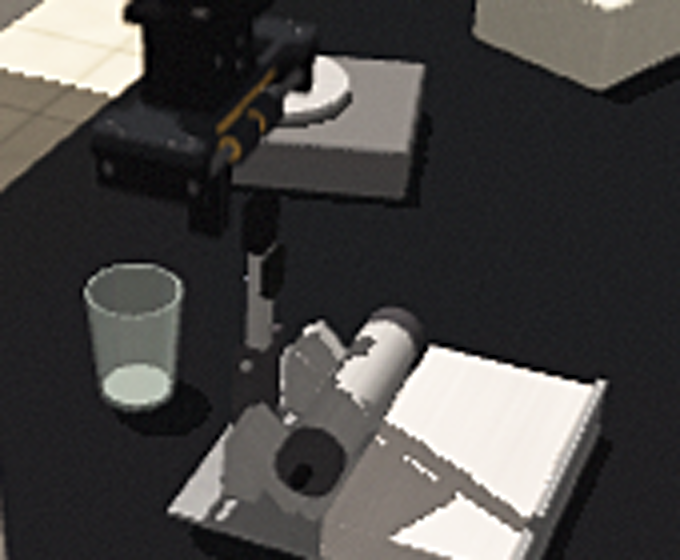

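Request:
arm_command:
  plan:
    - {"offset": [-1, 0, 0], "yaw": 0}
    - {"offset": [-1, 0, 0], "yaw": 0}
    - {"offset": [-0.8, 0, 0.1], "yaw": 0}
    - {"offset": [-0.8, 0, 0.1], "yaw": 0}
    - {"offset": [-0.8, 0, 0.1], "yaw": 0}

```text
time: 8.85
tool_pos: [0.6336, -0.2032, 0.1624]
eef_rot: [1.0, 0.023, 0.001, 0.001]
wrist_force: [1.9, -0.6, 1.8]
opening: 0.0004
```

Request:
arm_command:
  plan:
    - {"offset": [-0.8, 0, 0.1], "yaw": 0}
    - {"offset": [-0.8, 0, 0.1], "yaw": 0}
    - {"offset": [-0.8, 0, 0.2], "yaw": 0}
    - {"offset": [-0.8, 0, 0.2], "yaw": 0}
    - {"offset": [-0.8, 0, 0.2], "yaw": 0}

```text
time: 9.35
tool_pos: [0.5927, -0.2044, 0.152]
eef_rot: [1.0, 0.023, -0.0, -0.0]
wrist_force: [1.5, 0.3, 0.6]
opening: 0.0002
```

```bash
python3 -c "
from fr import *
s,m=st();print(icr(s['tool_pos']))
im=camera('side');crop(im,280,60,450,200,4,'s10.png')"
```

```text
t 9.35 tcp [ 0.5927 -0.2044  0.152 ] xyaw 2.61 open 0.0002 F [1.45 0.31 0.56]
[ 0.0527 -0.0013  0.152 ]
```

View pics/s10.png

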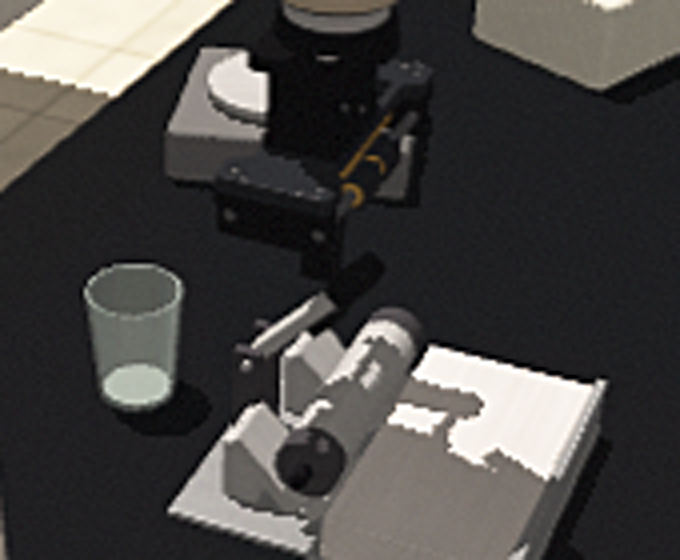

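Request:
arm_command:
  plan:
    - {"offset": [0, 0, -3], "yaw": 0}
    - {"offset": [-2, 0, -1], "yaw": 0}
    - {"offset": [-2.2, 0, 0], "yaw": 0}
    - {"offset": [0, 0, 0], "yaw": 0}

```text
time: 9.8
tool_pos: [0.5496, -0.2065, 0.1926]
eef_rot: [1.0, 0.022, -0.001, -0.0]
wrist_force: [0.0, -0.8, -0.2]
opening: 0.0004
```

Request:
arm_command:
  plan:
    - {"offset": [0, 0, 2], "yaw": 0}
    - {"offset": [0, 0, 2], "yaw": 0}
    - {"offset": [-0.2, 0, 1], "yaw": 0}
    - {"offset": [-0.2, 0, 1], "yaw": 0}
    - {"offset": [-0.2, 0, 1], "yaw": 0}

```text
time: 10.3
tool_pos: [0.5458, -0.2067, 0.122]
eef_rot: [1.0, 0.023, 0.0, 0.0]
wrist_force: [0.4, -0.0, 0.7]
opening: 0.0009
```

```bash
python3 -c "
from fr import *
s,m=st();print(icr(s['tool_pos']))
im=camera('side');crop(im,280,60,450,200,4,'s11.png')"
```

```text
t 10.3 tcp [ 0.5458 -0.2067  0.122 ] xyaw 2.62 open 0.0009 F [ 0.38 -0.03  0.71]
[ 0.0057 -0.0015  0.122 ]
```

View pics/s11.png

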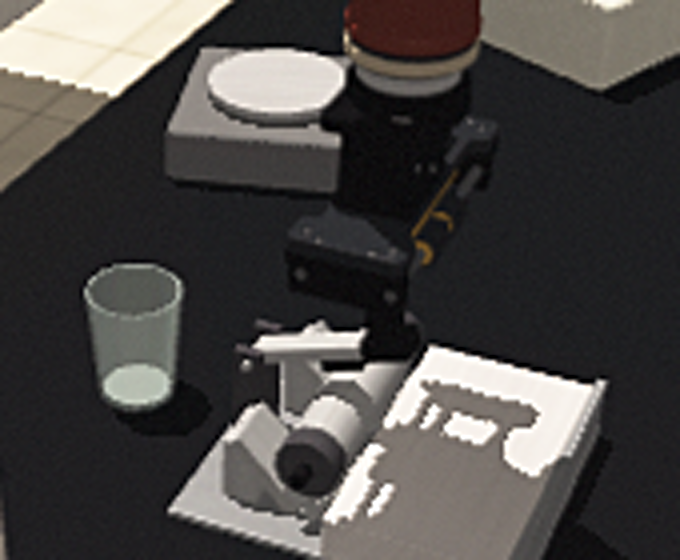

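Request:
arm_command:
  plan:
    - {"offset": [-0.1, 0, 0.6], "yaw": 0}
    - {"offset": [-0.1, 0, 0.6], "yaw": 0}
    - {"offset": [-0.1, 0, 0.6], "yaw": 0}
    - {"offset": [0, 0, 0.5], "yaw": 0}
    - {"offset": [0, 0, 0.4], "yaw": 0}

```text
time: 10.85
tool_pos: [0.5425, -0.2068, 0.0951]
eef_rot: [1.0, 0.023, -0.0, -0.0]
wrist_force: [0.3, 0.3, 0.9]
opening: 0.0007
```

Request:
arm_command:
  plan:
    - {"offset": [0, 0, 0.2], "yaw": 0}
    - {"offset": [0, 0, 0.2], "yaw": 0}
    - {"offset": [0, 0, 0.2], "yaw": 0}

```text
time: 11.15
tool_pos: [0.5427, -0.2069, 0.0908]
eef_rot: [1.0, 0.023, -0.0, 0.0]
wrist_force: [-8.0, 4.1, 19.3]
opening: 0.0004
```

Request:
arm_command:
  plan:
    - {"offset": [0, 0, 0.1], "yaw": 0}
    - {"offset": [0, 0, 0.1], "yaw": 0}

```text
time: 11.35
tool_pos: [0.5427, -0.2069, 0.0907]
eef_rot: [1.0, 0.023, -0.0, 0.0]
wrist_force: [-12.1, 5.1, 25.8]
opening: 0.0002
```

Request:
arm_command:
  plan:
    - {"offset": [0, 0, -1], "yaw": 0}
    - {"offset": [0, 0, -4], "yaw": 0}
    - {"offset": [0, 0, -5], "yaw": 0}
    - {"offset": [-4, 0, -5], "yaw": 0}
    - {"offset": [-4, 0, 0], "yaw": 0}

```text
time: 11.85
tool_pos: [0.475, -0.2122, 0.2341]
eef_rot: [1.0, 0.024, 0.006, 0.004]
wrist_force: [0.2, -0.8, 0.5]
opening: 0.0007
```

Request:
arm_command:
  plan:
    - {"offset": [-4, 0, 0], "yaw": 0}
    - {"offset": [-4, -3, 0], "yaw": 0}
    - {"offset": [-2, -4, 0], "yaw": 0}
    - {"offset": [0, -4, 0], "yaw": 0}
    - {"offset": [0, -4, 0], "yaw": 0}
  fingers: 7.8

```text
time: 12.35
tool_pos: [0.3642, -0.064, 0.227]
eef_rot: [1.0, 0.022, 0.001, 0.0]
wrist_force: [1.3, 1.2, 0.3]
opening: 0.0328
```

```bash
python3 -c "
from fr import *
s,m=st();print(s['qpos'])
im=camera('side');crop(im,300,90,450,220,4,'s12.png')
im=camera('top');crop(im,370,100,490,260,4,'t12.png')
cv2.imwrite('pics/t12f.png',im[:,:,::-1])"
```

```text
t 12.35 tcp [ 0.3642 -0.064   0.227 ] xyaw 2.49 open 0.0328 F [1.26 1.22 0.32]
[-0.3882 -0.4471  2.1286  0.0002  1.4579  1.1391]
```

View pics/s12.png

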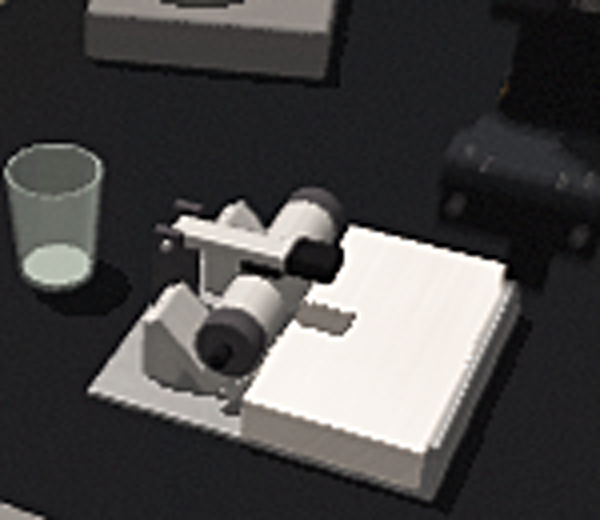

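View pics/t12f.png

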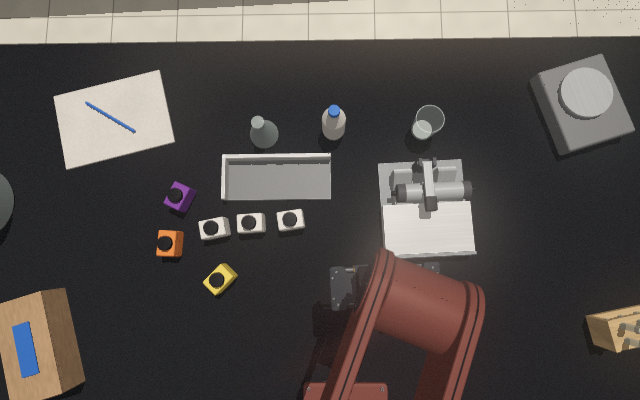

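```bash
cat > jars.py <<'E'
from fr import *
def jars(t,z0=0,ylim=(203,245)):
    h=cv2.cvtColor(t,cv2.COLOR_BGR2HSV)
    w=((h[...,2]>165)&(h[...,1]<45)).astype(np.uint8);w[:ylim[0]]=0;w[ylim[1]:]=0;w[:,315:]=0;w[:,:180]=0
    w=cv2.morphologyEx(w,cv2.MORPH_CLOSE,np.ones((3,3)))
    for c in cv2.findContours(w,0,2)[0]:
        if cv2.contourArea(c)>100:
            r=cv2.minAreaRect(c);q=plane("top",cv2.boxPoints(r),.056)[:,:2]
            e=[q[1]-q[0],q[2]-q[1]];e=max(e,key=np.linalg.norm);a=np.degrees(np.arctan2(e[1],e[0]))%180-90
            m=np.zeros(t.shape[:2],np.uint8);cv2.drawContours(m,[c],-1,1,-1)
            ys,xs=np.where((m>0)&(h[...,2]<100));cap=plane("top",[xs.mean(),ys.mean()],.070)[0] if len(xs) else None
            print("rect",q.mean(0).round(4),"size",np.round(sorted([np.linalg.norm(q[1]-q[0]),np.linalg.norm(q[2]-q[1])]),4),"yaw",a.round(1),"cap",cap)
if __name__=="__main__":
    jars(cv2.imread("pics/top0.png"));jars(cv2.imread("pics/t12f.png"))
    def s1(p):return np.array([210,190])+(np.array(p,float)+.5)/3-.5
    print("side: tray outer corner,back -y end",plane("side",[s1((38,284)),s1((246,40))],.04),"plate -y front",plane("side",s1((361,112)),.006))
    print("flask foot top cam",plane("top",[266,134],0.02), "side",plane("side",s1((62,185)),.02))
    print("flask rim",two((257.5,122),s1((42,92))))
    st()
E
python3 jars.py
```

```text
rect [0.4808 0.3242] size [0.0444 0.0664] yaw 11.1 cap [0.4791 0.325  0.07  ]
rect [0.4932 0.2336] size [0.0438 0.0621] yaw 3.6 cap None
rect [0.5006 0.1331] size [0.0442 0.0625] yaw 8.8 cap None
rect [0.4808 0.3242] size [0.0444 0.0664] yaw 11.1 cap None
rect [0.4933 0.2337] size [0.0445 0.0597] yaw -0.2 cap None
rect [0.5006 0.1331] size [0.0442 0.0625] yaw 8.8 cap None
side: tray outer corner,back -y end [[0.6661 0.3164 0.04  ]
 [0.6689 0.0349 0.04  ]] plate -y front [[0.5578 0.0352 0.006 ]]
flask foot top cam [[0.7277 0.2009 0.02  ]] side [[0.7211 0.2249 0.02  ]]
flask rim [0.7337 0.209  0.1029]
t 12.45 tcp [ 0.3645 -0.0614  0.2269] xyaw 2.89 open 0.0406 F [-0.62  0.33  0.25]
```

```bash
python3 -c "
from fr import *
def s1(p):return np.array([210,190])+(np.array(p,float)+.5)/3-.5
print(plane('side',[s1((252,390)),s1((309,277)),s1((367,173))],.07))"
```

```text
[[0.4791 0.3304 0.07  ]
 [0.4896 0.2401 0.07  ]
 [0.4974 0.1408 0.07  ]]
```

Request:
arm_command:
  plan:
    - {"offset": [0, 0, 0], "yaw": -4}
    - {"offset": [0, 0, 0], "yaw": -4.3}
    - {"offset": [0, 0, 0], "yaw": 0}
  fingers: 7.4

```text
time: 12.75
tool_pos: [0.365, -0.0653, 0.2268]
eef_rot: [0.995, 0.096, 0.0, 0.0]
wrist_force: [0.0, 0.0, -0.1]
opening: 0.0643
```

```bash
python3 -c "
from fr import *
st();print(delta([.480,.3255,.2]))"
```

```text
t 12.75 tcp [ 0.365  -0.0653  0.2268] xyaw 10.96 open 0.0643 F [ 0.04  0.04 -0.08]
[ 18.72 -36.18   2.67]
```

Request:
arm_command:
  plan:
    - {"offset": [1.87, -3.63, 0], "yaw": 0}
    - {"offset": [1.87, -3.63, 0], "yaw": 0}
    - {"offset": [1.87, -3.63, 0], "yaw": 0}
    - {"offset": [1.87, -3.63, 0.2], "yaw": 0}
    - {"offset": [1.87, -3.63, 0.2], "yaw": 0}
  fingers: 7.6

```text
time: 13.25
tool_pos: [0.423, 0.1323, 0.2228]
eef_rot: [0.996, 0.094, 0.001, 0.0]
wrist_force: [1.0, -0.4, 0.1]
opening: 0.0759
```

Request:
arm_command:
  plan:
    - {"offset": [1.87, -3.63, 0.2], "yaw": 0}
    - {"offset": [1.87, -3.63, 0.2], "yaw": 0}
    - {"offset": [1.87, -3.63, 0.4], "yaw": 0}
    - {"offset": [1.87, -3.63, 0.5], "yaw": 0}
    - {"offset": [1.87, -3.63, 0.5], "yaw": 0}

```text
time: 13.75
tool_pos: [0.4806, 0.3283, 0.2041]
eef_rot: [0.996, 0.094, 0.0, 0.0]
wrist_force: [0.6, -0.4, 0.5]
opening: 0.0761
```

Request:
arm_command:
  plan:
    - {"offset": [0, 0, 0], "yaw": 0}
    - {"offset": [0, 0, 0], "yaw": 0}

```text
time: 13.95
tool_pos: [0.4797, 0.3269, 0.2035]
eef_rot: [0.995, 0.095, -0.001, 0.001]
wrist_force: [0.2, -0.7, -0.4]
opening: 0.0756
```

```bash
python3 -c "
from fr import *
st();print(delta([.480,.327,.1]),delta([.480,.327,.042]))
im=camera('top');cv2.imwrite('pics/t13.png',im[:,:,::-1]);im=camera('side');crop(im,200,180,400,380,3,'s13.png')"
```

```text
t 13.95 tcp [0.4797 0.3269 0.2035] xyaw 10.89 open 0.0756 F [ 0.22 -0.73 -0.4 ]
[ 0.05 -0.01 10.35] [ 0.07 -0.02 16.15]
```

View pics/s13.png

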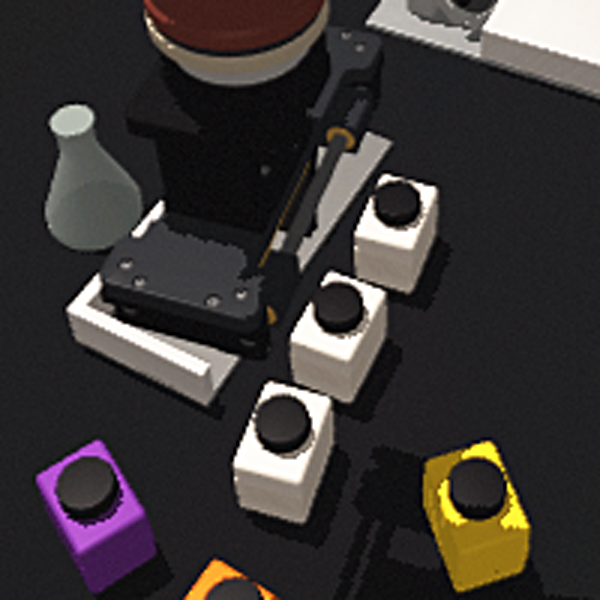

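Request:
arm_command:
  plan:
    - {"offset": [0, 0, 4], "yaw": 0}
    - {"offset": [0, 0, 4], "yaw": 0}
    - {"offset": [0, 0, 3.3], "yaw": 0}
    - {"offset": [0, 0, 0], "yaw": 0}

```text
time: 14.45
tool_pos: [0.4761, 0.3237, 0.0869]
eef_rot: [0.996, 0.094, -0.004, 0.002]
wrist_force: [-1.7, -0.0, -0.8]
opening: 0.076
```

```bash
python3 -c "
from fr import *
st();print(delta([.480,.327,.042]))
im=camera('top');crop(im,160,180,320,300,5,'t14.png');im=camera('side');crop(im,200,180,400,380,3,'s14.png')"
```

```text
t 14.45 tcp [0.4761 0.3237 0.0869] xyaw 10.78 open 0.076 F [-1.72 -0.01 -0.84]
[ 0.48 -0.26  4.49]
```

View pics/s14.png

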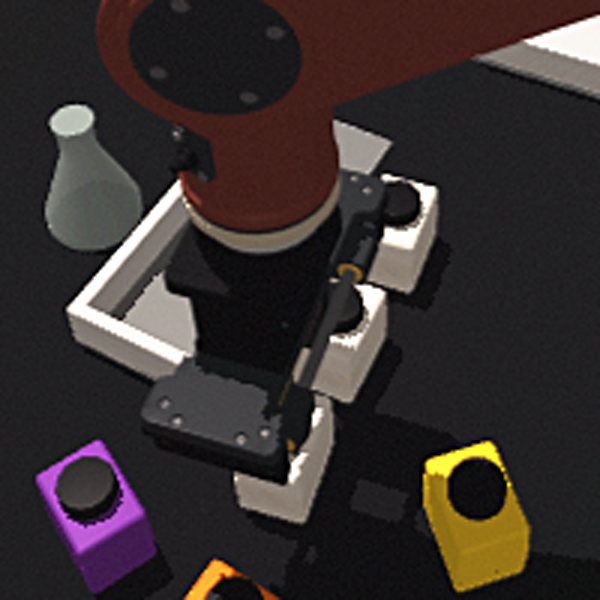

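View pics/t14.png

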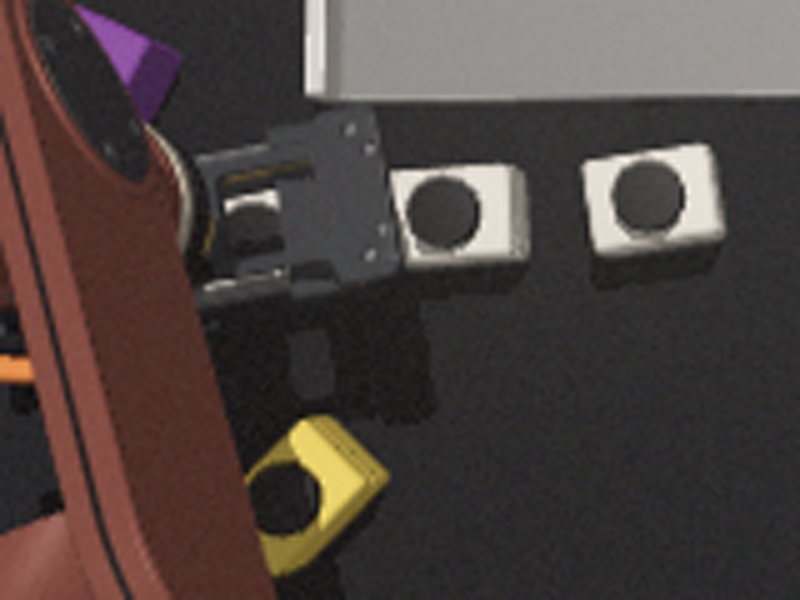

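Request:
arm_command:
  plan:
    - {"offset": [0, 0, 0], "yaw": 0}
    - {"offset": [0, 0, 0], "yaw": 0}

```text
time: 14.75
tool_pos: [0.4815, 0.3277, 0.0945]
eef_rot: [0.995, 0.095, 0.002, -0.001]
wrist_force: [1.0, 0.4, 0.5]
opening: 0.0762
```

```bash
python3 -c "
from fr import *
s,m=st();print(m.round(4),s['dq'],delta([.480,.327,.042]))"
```

```text
t 14.75 tcp [0.4815 0.3277 0.0945] xyaw 10.89 open 0.0762 F [0.97 0.37 0.54]
[[ 0.982   0.189   0.0043]
 [ 0.1889 -0.982   0.0021]
 [ 0.0046 -0.0012 -1.    ]] [ 0.0047  0.0046  0.0083  0.0004 -0.0033 -0.0009] [-0.18  0.04  5.25]
```

Request:
arm_command:
  plan:
    - {"offset": [0, 0, 1.2], "yaw": 0}
    - {"offset": [0, 0, 1.2], "yaw": 0}
    - {"offset": [0, 0, 1.2], "yaw": 0}
    - {"offset": [0, 0, 0.9], "yaw": 0}
    - {"offset": [0, 0, 0.5], "yaw": 0}

```text
time: 15.25
tool_pos: [0.4785, 0.3265, 0.0395]
eef_rot: [0.995, 0.095, -0.001, 0.0]
wrist_force: [0.2, -0.1, 0.5]
opening: 0.0759
```

Request:
arm_command:
  plan:
    - {"offset": [0, 0, 0], "yaw": 0}
    - {"offset": [0, 0, 0], "yaw": 0}

```text
time: 15.45
tool_pos: [0.4797, 0.3271, 0.0416]
eef_rot: [0.995, 0.095, -0.0, 0.0]
wrist_force: [-0.1, 0.4, -0.2]
opening: 0.076
```

```bash
python3 -c "
from fr import *
s,m=st();print(delta([.480,.327,.042]))
im=camera('side');crop(im,200,180,400,380,3,'s15.png')"
```

```text
t 15.45 tcp [0.4797 0.3271 0.0416] xyaw 10.92 open 0.076 F [-0.12  0.4  -0.21]
[ 0.03  0.01 -0.04]
```

View pics/s15.png

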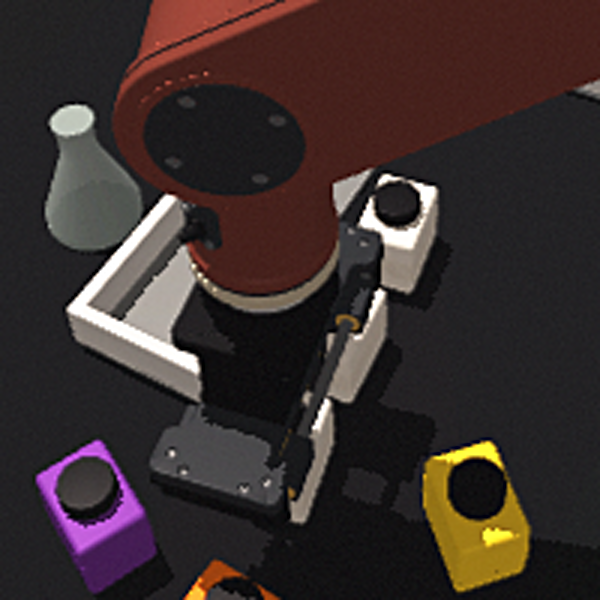

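Request:
arm_command:
  plan:
    - {"offset": [0, 0, 0], "yaw": 0}
    - {"offset": [0, 0, 0], "yaw": 0}
    - {"offset": [0, 0, 0], "yaw": 0}
    - {"offset": [0, 0, 0], "yaw": 0}
  fingers: 5
  newtons: 25

```text
time: 15.9
tool_pos: [0.48, 0.3272, 0.0421]
eef_rot: [0.995, 0.095, 0.0, -0.0]
wrist_force: [-0.5, -0.3, 2.3]
opening: 0.0635
```

Request:
arm_command:
  plan:
    - {"offset": [0, 0, -0.6], "yaw": 0}
    - {"offset": [0, 0, -1.2], "yaw": 0}
    - {"offset": [0, 0, -1.5], "yaw": 0}
    - {"offset": [0, 0, -1.5], "yaw": 0}
    - {"offset": [0, 0, -1.2], "yaw": 0}

```text
time: 16.4
tool_pos: [0.4804, 0.3274, 0.104]
eef_rot: [0.995, 0.095, 0.001, -0.0]
wrist_force: [-0.1, 0.5, -1.3]
opening: 0.0639
```

```bash
python3 -c "
from fr import *
s,m=st();
im=camera('side');crop(im,200,180,400,380,3,'s16.png')"
```

```text
t 16.4 tcp [0.4804 0.3274 0.104 ] xyaw 10.91 open 0.0639 F [-0.12  0.47 -1.34]
```

View pics/s16.png

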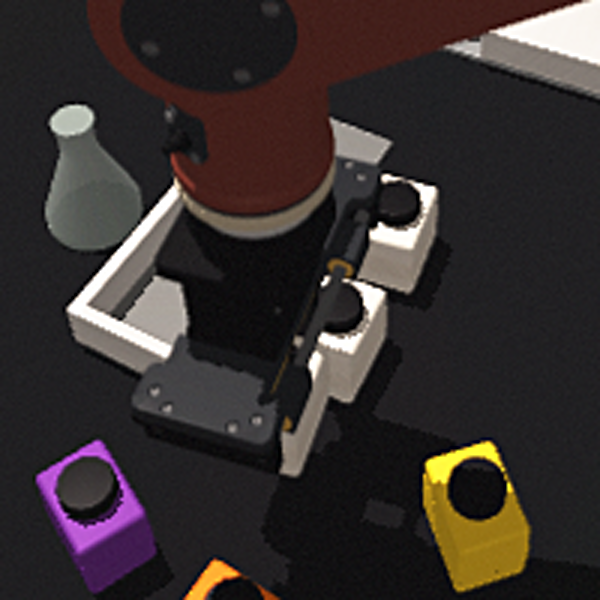

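Request:
arm_command:
  plan:
    - {"offset": [0, 0, -2], "yaw": 0}
    - {"offset": [0, 0, -2], "yaw": -4}
    - {"offset": [0, 0, -1], "yaw": -7.9}
    - {"offset": [0, 0, 0], "yaw": -7.9}
    - {"offset": [0, 0, 0], "yaw": -7.9}

```text
time: 16.95
tool_pos: [0.48, 0.3272, 0.1527]
eef_rot: [0.943, 0.333, 0.001, -0.0]
wrist_force: [0.2, -0.1, -2.5]
opening: 0.0635
```

Request:
arm_command:
  plan:
    - {"offset": [0, 0, 0], "yaw": -7.9}
    - {"offset": [0, 0, 0], "yaw": -7.9}
    - {"offset": [0, 0, 0], "yaw": -7.9}
    - {"offset": [0, 0, 0], "yaw": -7.9}
    - {"offset": [0, 0, 0], "yaw": -7.9}

```text
time: 17.45
tool_pos: [0.4796, 0.327, 0.1519]
eef_rot: [0.775, 0.632, 0.0, 0.0]
wrist_force: [-0.1, 0.1, -1.2]
opening: 0.0635
```

Request:
arm_command:
  plan:
    - {"offset": [0, 0, 0], "yaw": -6}
    - {"offset": [0, 0, 0], "yaw": -6}
    - {"offset": [0, 0, 0], "yaw": 0}
    - {"offset": [0, 0, 0], "yaw": 0}

```text
time: 17.85
tool_pos: [0.4797, 0.327, 0.1518]
eef_rot: [0.707, 0.707, 0.0, 0.0]
wrist_force: [0.5, 0.1, -1.7]
opening: 0.0638
```

```bash
python3 -c "
from fr import *
s,m=st();print(delta([.612,.264,.15]))"
```

```text
t 17.85 tcp [0.4797 0.327  0.1518] xyaw 89.95 open 0.0638 F [ 0.49  0.12 -1.75]
[-6.29 13.24  0.18]
```

Request:
arm_command:
  plan:
    - {"offset": [-1, 2, 0], "yaw": -0.3}
    - {"offset": [-1.5, 3, 0], "yaw": 0}
    - {"offset": [-1.5, 3, 0], "yaw": 0}
    - {"offset": [-1.3, 3, 0], "yaw": 0}
    - {"offset": [-1, 2.2, 0], "yaw": 0}

```text
time: 18.35
tool_pos: [0.6138, 0.2638, 0.1517]
eef_rot: [0.706, 0.708, 0.0, 0.0]
wrist_force: [-0.1, 0.3, -2.1]
opening: 0.0637
```

Request:
arm_command:
  plan:
    - {"offset": [0, 0, 1.5], "yaw": 0}
    - {"offset": [0, 0, 2], "yaw": 0}
    - {"offset": [0, 0, 2], "yaw": 0}
    - {"offset": [0, 0, 1.5], "yaw": 0}
    - {"offset": [0, 0, 1], "yaw": 0}

```text
time: 18.85
tool_pos: [0.6105, 0.2649, 0.0694]
eef_rot: [0.705, 0.709, -0.001, -0.001]
wrist_force: [0.6, -0.9, -2.2]
opening: 0.0641
```

```bash
python3 -c "
from fr import *
s,m=st();print(delta([.612,.264,.049]))
im=camera('side');crop(im,200,160,400,360,3,'s17.png');im=camera('top');crop(im,200,100,340,240,4,'t17.png')"
```

```text
t 18.85 tcp [0.6105 0.2649 0.0694] xyaw 90.39 open 0.0641 F [ 0.64 -0.88 -2.17]
[-0.09  0.16  2.04]
```

View pics/s17.png

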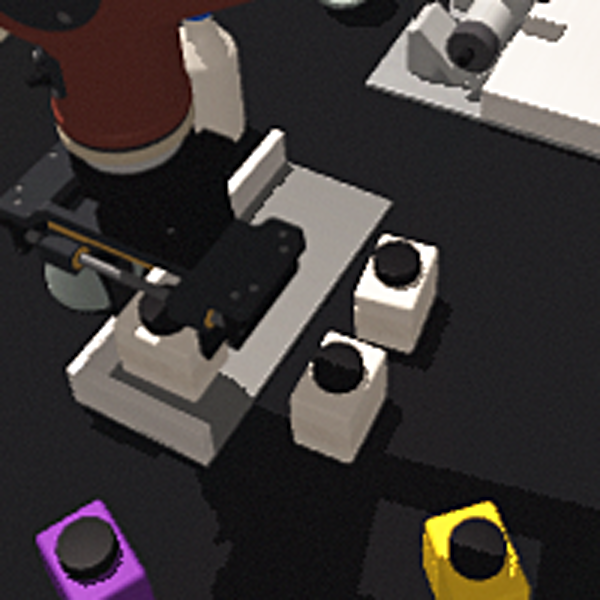

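View pics/t17.png

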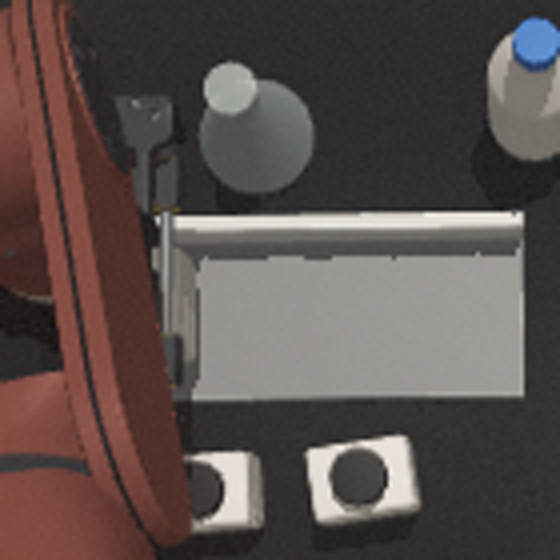

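Request:
arm_command:
  plan:
    - {"offset": [0, 0, 0.8], "yaw": 0}
    - {"offset": [0, 0, 0.6], "yaw": 0}
    - {"offset": [0, 0, 0.3], "yaw": 0}
    - {"offset": [0, 0, 0.2], "yaw": 0}
    - {"offset": [0, 0, 0], "yaw": 0}

```text
time: 19.45
tool_pos: [0.6119, 0.2648, 0.0524]
eef_rot: [0.705, 0.71, -0.0, -0.0]
wrist_force: [-0.3, 0.0, -2.1]
opening: 0.0637
```

Request:
arm_command:
  plan:
    - {"offset": [0, 0, 0.1], "yaw": 0}
    - {"offset": [0, 0, 0.1], "yaw": 0}
    - {"offset": [0, 0, 0], "yaw": 0}

```text
time: 19.75
tool_pos: [0.612, 0.2648, 0.0506]
eef_rot: [0.705, 0.71, -0.0, -0.0]
wrist_force: [-0.6, 0.1, -1.9]
opening: 0.0635
```

Request:
arm_command:
  plan:
    - {"offset": [0, 0.3, 0.1], "yaw": 0}
    - {"offset": [0, 0.3, 0], "yaw": 0}
    - {"offset": [0, 0.3, 0], "yaw": 0}
    - {"offset": [0, 0.2, 0], "yaw": 0}
    - {"offset": [0, 0, 0], "yaw": 0}

```text
time: 20.25
tool_pos: [0.6235, 0.2649, 0.0497]
eef_rot: [0.705, 0.71, 0.0, 0.0]
wrist_force: [0.3, 0.7, -1.8]
opening: 0.0638
```

Request:
arm_command:
  plan:
    - {"offset": [0, 0.1, 0], "yaw": 0}
    - {"offset": [0, 0.1, 0], "yaw": 0}
    - {"offset": [0, 0.1, 0], "yaw": 0}

```text
time: 20.55
tool_pos: [0.626, 0.265, 0.0496]
eef_rot: [0.705, 0.71, -0.0, -0.0]
wrist_force: [0.8, 0.2, -1.1]
opening: 0.0638
```

Request:
arm_command:
  plan:
    - {"offset": [0, 0.1, 0], "yaw": 0}
    - {"offset": [0, 0.1, 0], "yaw": 0}
    - {"offset": [0, 0, 0], "yaw": 0}

```text
time: 20.85
tool_pos: [0.6282, 0.265, 0.0496]
eef_rot: [0.705, 0.71, 0.0, 0.0]
wrist_force: [-0.2, 0.8, -2.1]
opening: 0.0637
```

Request:
arm_command:
  plan:
    - {"offset": [0, 0.1, 0], "yaw": 0}
    - {"offset": [0, 0.1, 0], "yaw": 0}
    - {"offset": [0, 0, 0], "yaw": 0}

```text
time: 21.15
tool_pos: [0.6289, 0.265, 0.0493]
eef_rot: [0.705, 0.71, -0.001, -0.001]
wrist_force: [-4.8, 0.4, 0.7]
opening: 0.0639
```

Request:
arm_command:
  plan:
    - {"offset": [0, 0.1, 0], "yaw": 0}
    - {"offset": [0, 0.1, 0], "yaw": 0}
    - {"offset": [0, 0, 0], "yaw": 0}

```text
time: 21.45
tool_pos: [0.6291, 0.2652, 0.0489]
eef_rot: [0.704, 0.71, -0.003, -0.002]
wrist_force: [-11.2, 0.5, 3.6]
opening: 0.0638
```

Request:
arm_command:
  plan:
    - {"offset": [0, -0.3, 0], "yaw": 0}
    - {"offset": [0.3, 0, 0], "yaw": 0}
    - {"offset": [0.3, 0, 0], "yaw": 0}
    - {"offset": [0.3, 0, 0], "yaw": 0}
    - {"offset": [0, 0, 0], "yaw": 0}

```text
time: 21.95
tool_pos: [0.6288, 0.2745, 0.0494]
eef_rot: [0.704, 0.71, -0.0, -0.0]
wrist_force: [-2.8, 0.4, -1.6]
opening: 0.0635
```

Request:
arm_command:
  plan:
    - {"offset": [0.1, 0, 0], "yaw": 0}
    - {"offset": [0.1, 0, 0], "yaw": 0}
    - {"offset": [0.1, 0, 0], "yaw": 0}
    - {"offset": [0, 0, 0], "yaw": 0}

```text
time: 22.35
tool_pos: [0.6288, 0.277, 0.0495]
eef_rot: [0.705, 0.71, -0.0, -0.0]
wrist_force: [-2.7, -2.1, -2.6]
opening: 0.0632
```

Request:
arm_command:
  plan:
    - {"offset": [0.1, 0, 0], "yaw": 0}
    - {"offset": [0.1, 0, 0], "yaw": 0}
    - {"offset": [0, 0, 0], "yaw": 0}

```text
time: 22.65
tool_pos: [0.6288, 0.2779, 0.0495]
eef_rot: [0.705, 0.71, -0.001, 0.0]
wrist_force: [-3.1, -4.3, 0.0]
opening: 0.0637
```

Request:
arm_command:
  plan:
    - {"offset": [0.1, 0, 0], "yaw": 0}
    - {"offset": [0.1, 0, 0], "yaw": 0}
    - {"offset": [0, 0, 0], "yaw": 0}

```text
time: 22.95
tool_pos: [0.6288, 0.2782, 0.0497]
eef_rot: [0.705, 0.71, -0.002, 0.001]
wrist_force: [-4.2, -11.2, 1.7]
opening: 0.0634
```

Request:
arm_command:
  plan:
    - {"offset": [-0.3, 0, 0], "yaw": 0}
    - {"offset": [0, 0, 0.1], "yaw": 0}
    - {"offset": [0, 0, 0.1], "yaw": 0}
    - {"offset": [0, 0, 0], "yaw": 0}

```text
time: 23.35
tool_pos: [0.6288, 0.2778, 0.0482]
eef_rot: [0.705, 0.71, -0.0, 0.0]
wrist_force: [-5.9, -3.5, 3.7]
opening: 0.0639
```

```bash
python3 -c "
from fr import *
s,m=st()
im=camera('side');crop(im,200,160,400,360,3,'s18.png')"
```

```text
t 23.35 tcp [0.6288 0.2778 0.0482] xyaw 90.41 open 0.0639 F [-5.93 -3.55  3.69]
```

View pics/s18.png

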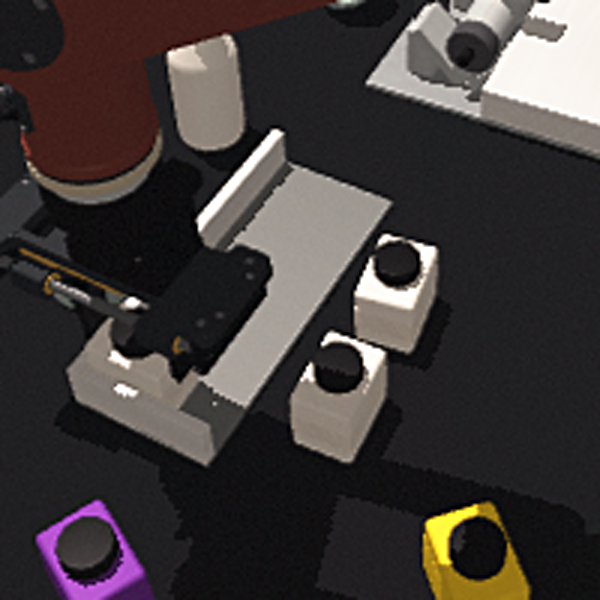

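Seated on the plate in the corner. Release and lift.

Request:
arm_command:
  plan:
    - {"offset": [0, 0, 0], "yaw": 0}
    - {"offset": [0, 0, 0], "yaw": 0}
    - {"offset": [0, 0, 0], "yaw": 0}
  fingers: 7.2

```text
time: 23.7
tool_pos: [0.6301, 0.2785, 0.0485]
eef_rot: [0.704, 0.71, 0.001, 0.001]
wrist_force: [-0.2, -0.7, -0.5]
opening: 0.0713
```

Request:
arm_command:
  plan:
    - {"offset": [0, 0, -1], "yaw": 0}
    - {"offset": [0, 0, -2], "yaw": 0}
    - {"offset": [0, 0, -3], "yaw": 0}
    - {"offset": [0, 0, -4], "yaw": 0}
    - {"offset": [0, 0, -3], "yaw": 0}

```text
time: 24.2
tool_pos: [0.6299, 0.2784, 0.1813]
eef_rot: [0.705, 0.71, 0.002, 0.001]
wrist_force: [0.1, 0.6, 0.8]
opening: 0.0721
```

Request:
arm_command:
  plan:
    - {"offset": [0, -4, 0], "yaw": 5}
    - {"offset": [0, -4, 0], "yaw": 8}
    - {"offset": [0, -4, 0], "yaw": 8}
    - {"offset": [0, 0, 0], "yaw": 8}
    - {"offset": [0, 0, 0], "yaw": 8}

```text
time: 24.7
tool_pos: [0.5092, 0.2903, 0.1789]
eef_rot: [0.894, 0.448, 0.001, 0.0]
wrist_force: [0.6, 0.0, 0.4]
opening: 0.0721
```

Request:
arm_command:
  plan:
    - {"offset": [0, 0, 0], "yaw": 8}
    - {"offset": [0, 0, 0], "yaw": 8}
    - {"offset": [0, 0, 0], "yaw": 8}
    - {"offset": [0, 0, 0], "yaw": 8}
    - {"offset": [0, 0, 0], "yaw": 8}

```text
time: 25.2
tool_pos: [0.5105, 0.2899, 0.1788]
eef_rot: [0.993, 0.114, 0.001, -0.0]
wrist_force: [0.0, 0.2, -0.0]
opening: 0.0716
```

```bash
python3 -c "
from jars import *
s,m=st()
im=camera('side');crop(im,200,160,400,360,3,'s19.png');im=camera('top');cv2.imwrite('pics/t19.png',im[:,:,::-1]);jars(im[:,:,::-1].copy())"
```

```text
t 25.2 tcp [0.5105 0.2899 0.1788] xyaw 13.09 open 0.0716 F [ 0.05  0.24 -0.01]
rect [0.5006 0.1331] size [0.0442 0.0625] yaw 8.8 cap None
```

View pics/s19.png

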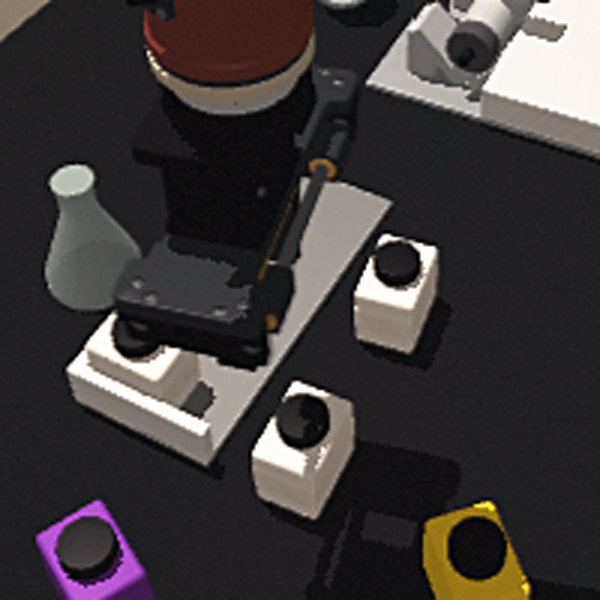

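View pics/t19.png

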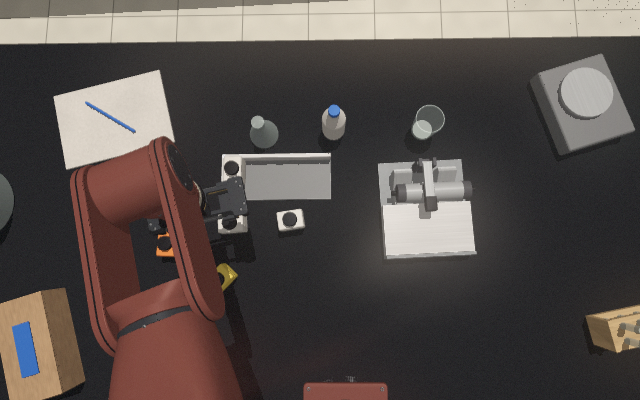

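Request:
arm_command:
  plan:
    - {"offset": [0, 0, 0], "yaw": 4.3}
    - {"offset": [0, 3, 0], "yaw": 0}
    - {"offset": [0, 4, 0], "yaw": 0}
    - {"offset": [0, 4, 0], "yaw": 0}
    - {"offset": [0, 3, 0], "yaw": 0}
  fingers: 7.8

```text
time: 25.8
tool_pos: [0.5327, 0.1496, 0.1783]
eef_rot: [0.997, 0.081, 0.001, 0.0]
wrist_force: [0.0, 0.4, 0.1]
opening: 0.078
```

Request:
arm_command:
  plan:
    - {"offset": [0, 0, 0], "yaw": 0}
    - {"offset": [0, 0, 0], "yaw": 0}

```text
time: 26.0
tool_pos: [0.5326, 0.1511, 0.1782]
eef_rot: [0.997, 0.08, 0.0, -0.0]
wrist_force: [0.1, 0.8, -0.1]
opening: 0.0781
```

```bash
python3 -c "
from jars import *
s,m=st();print(delta([.5,.1365,.1]))
im=camera('side');cv2.imwrite('pics/s20f.png',im[:,:,::-1]);crop(im,200,160,400,360,3,'s20.png');im=camera('top');cv2.imwrite('pics/t20.png',im[:,:,::-1]);jars(im[:,:,::-1].copy());crop(im,200,140,340,240,5,'t20c.png')"
```

```text
t 26.0 tcp [0.5326 0.1511 0.1782] xyaw 9.17 open 0.0781 F [ 0.14  0.8  -0.12]
[-3.46  0.92  7.82]
```

View pics/s20.png

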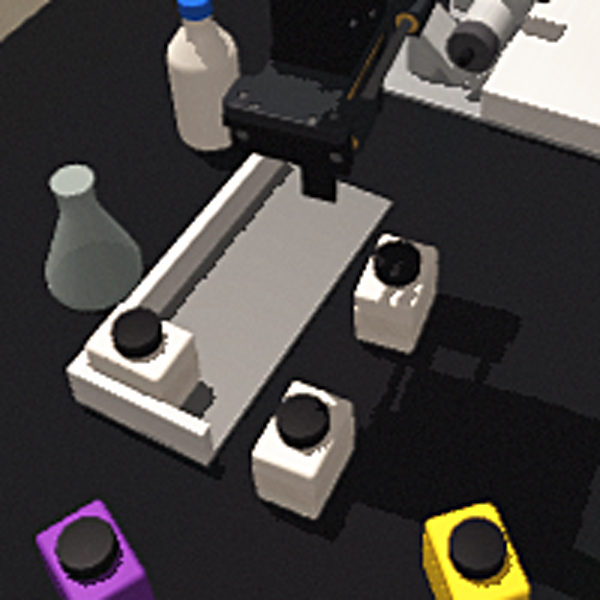

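View pics/t20c.png

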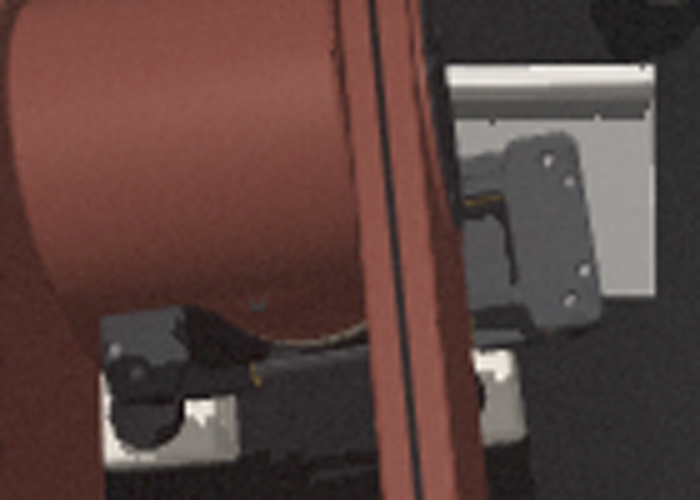

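Request:
arm_command:
  plan:
    - {"offset": [-1.5, 0.4, 0], "yaw": 0}
    - {"offset": [-2, 0.5, 1], "yaw": 0}
    - {"offset": [0, 0, 2], "yaw": 0}
    - {"offset": [0, 0, 2.5], "yaw": 0}
    - {"offset": [0, 0, 2], "yaw": 0}

```text
time: 26.6
tool_pos: [0.4985, 0.1383, 0.1017]
eef_rot: [0.997, 0.081, 0.0, -0.0]
wrist_force: [0.5, 0.9, -0.6]
opening: 0.078
```

Request:
arm_command:
  plan:
    - {"offset": [0, 0, 0], "yaw": 0}
    - {"offset": [0, 0, 0], "yaw": 0}

```text
time: 26.8
tool_pos: [0.4988, 0.1379, 0.1028]
eef_rot: [0.997, 0.08, -0.0, -0.0]
wrist_force: [0.4, 0.1, 1.2]
opening: 0.078
```

```bash
python3 -c "
from jars import *
s,m=st();print(delta([.5,.1365,.042]))
im=camera('side');crop(im,250,160,400,310,4,'s21.png');im=camera('top');crop(im,250,190,340,240,7,'t21.png')"
```

```text
t 26.8 tcp [0.4988 0.1379 0.1028] xyaw 9.23 open 0.078 F [0.41 0.11 1.16]
[0.1  0.16 6.08]
```

View pics/s21.png

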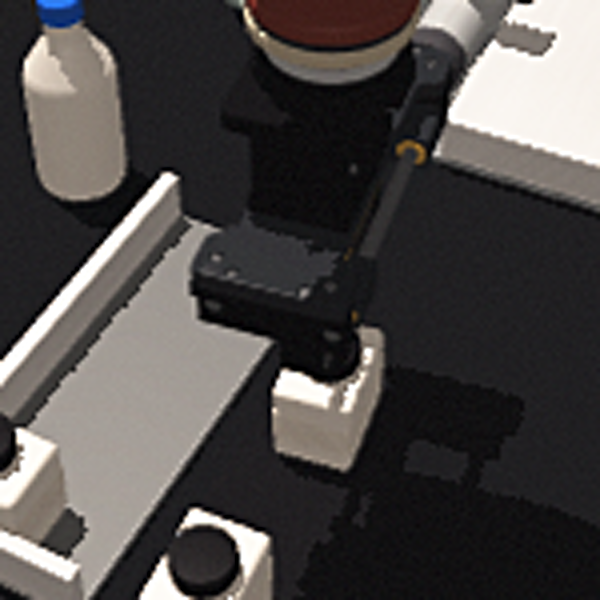

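View pics/t21.png

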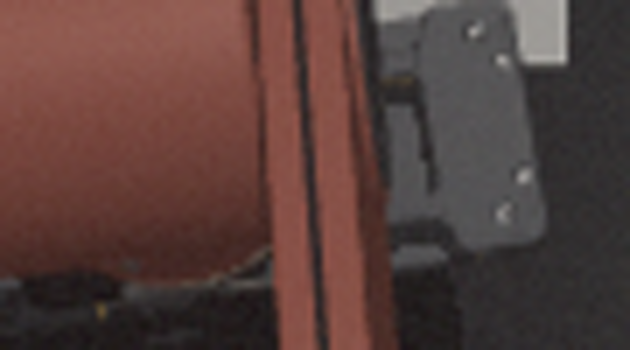

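Request:
arm_command:
  plan:
    - {"offset": [0.1, 0.1, 1.2], "yaw": 0}
    - {"offset": [0, 0, 1.6], "yaw": 0}
    - {"offset": [0, 0, 1.6], "yaw": 0}
    - {"offset": [0, 0, 1.1], "yaw": 0}
    - {"offset": [0, 0, 0.6], "yaw": 0}

```text
time: 27.4
tool_pos: [0.4997, 0.136, 0.0405]
eef_rot: [0.997, 0.079, -0.001, 0.0]
wrist_force: [0.4, 0.2, 1.3]
opening: 0.0788
```

Request:
arm_command:
  plan:
    - {"offset": [0, 0, 0], "yaw": 0}
    - {"offset": [0, 0, 0], "yaw": 0}

```text
time: 27.6
tool_pos: [0.5007, 0.1361, 0.042]
eef_rot: [0.997, 0.079, 0.0, -0.0]
wrist_force: [0.8, 0.1, -0.5]
opening: 0.0782
```

Request:
arm_command:
  plan:
    - {"offset": [0, 0, 0], "yaw": 0}
    - {"offset": [0, 0, 0], "yaw": 0}
    - {"offset": [0, 0, 0], "yaw": 0}
    - {"offset": [0, 0, 0], "yaw": 0}
  fingers: 5

```text
time: 28.0
tool_pos: [0.5009, 0.1359, 0.0423]
eef_rot: [0.997, 0.08, 0.001, 0.0]
wrist_force: [0.0, -0.9, 3.3]
opening: 0.0635
```

Request:
arm_command:
  plan:
    - {"offset": [0, 0, -1], "yaw": 0}
    - {"offset": [0, 0, -2.5], "yaw": 0}
    - {"offset": [0, 0, -3], "yaw": 0}
    - {"offset": [0, 0, -3], "yaw": -5}
    - {"offset": [0, 0, -1.5], "yaw": -8}

```text
time: 28.5
tool_pos: [0.5012, 0.1365, 0.1548]
eef_rot: [0.981, 0.194, 0.002, -0.0]
wrist_force: [0.4, -0.7, -2.9]
opening: 0.0637
```

Request:
arm_command:
  plan:
    - {"offset": [0, 0, 0], "yaw": -8}
    - {"offset": [0, 0, 0], "yaw": -8}
    - {"offset": [0, 0, 0], "yaw": -8}
    - {"offset": [0, 0, 0], "yaw": -8}
    - {"offset": [0, 0, 0], "yaw": -8}

```text
time: 29.0
tool_pos: [0.4995, 0.1363, 0.1515]
eef_rot: [0.855, 0.518, -0.0, -0.0]
wrist_force: [0.2, 0.4, -2.4]
opening: 0.0638
```

Request:
arm_command:
  plan:
    - {"offset": [0, 0, 0], "yaw": -8}
    - {"offset": [0, 0, 0], "yaw": -8}
    - {"offset": [0, 0, 0], "yaw": -8}
    - {"offset": [0, 0, 0], "yaw": -4}
    - {"offset": [0, 0, 0], "yaw": 0}

```text
time: 29.5
tool_pos: [0.4997, 0.1363, 0.1515]
eef_rot: [0.706, 0.708, -0.0, -0.0]
wrist_force: [0.1, 0.7, -2.7]
opening: 0.0638
```

```bash
python3 -c "
from jars import *
s,m=st();print(delta([.614,.222,.15]))
im=camera('side');crop(im,200,100,400,300,3,'s22.png');im=camera('top');cv2.imwrite('pics/t22.png',im[:,:,::-1]);crop(im,200,140,340,240,5,'t22c.png')"
```

```text
t 29.5 tcp [0.4997 0.1363 0.1515] xyaw 90.15 open 0.0638 F [ 0.09  0.75 -2.72]
[ 8.54 11.46  0.15]
```

View pics/s22.png

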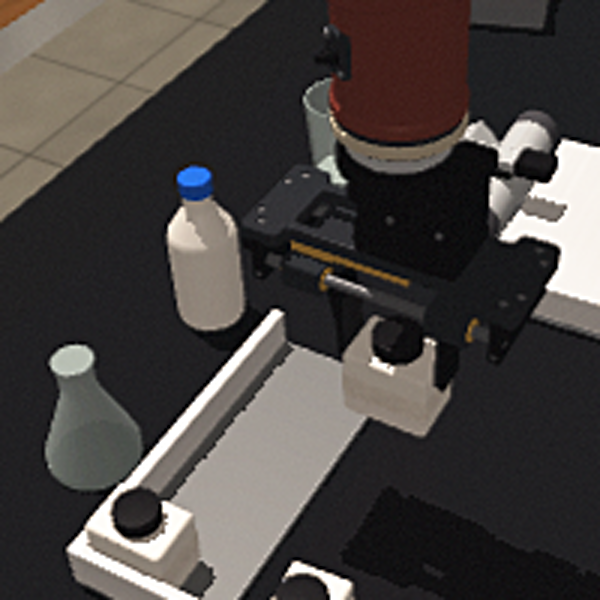

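View pics/t22c.png

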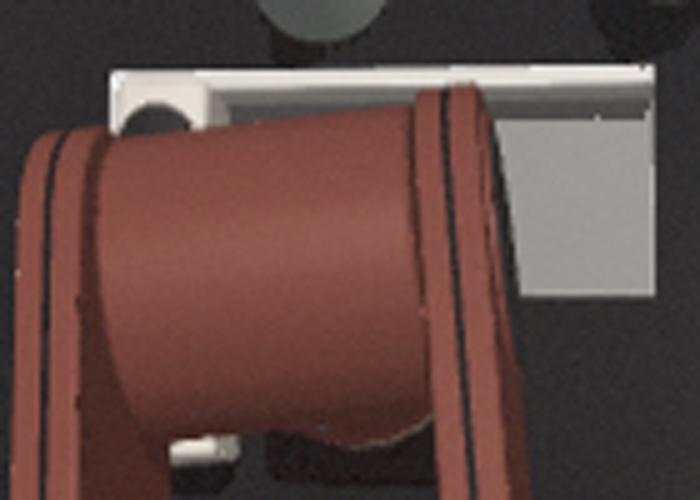

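Request:
arm_command:
  plan:
    - {"offset": [1.5, 2, 0], "yaw": -0.2}
    - {"offset": [2, 3, 0], "yaw": 0}
    - {"offset": [2, 3, 0], "yaw": 0}
    - {"offset": [1.6, 2.2, 0], "yaw": 0}
    - {"offset": [1, 1.2, 0], "yaw": 0}

```text
time: 30.1
tool_pos: [0.6152, 0.2189, 0.1513]
eef_rot: [0.706, 0.708, 0.0, -0.0]
wrist_force: [0.8, -0.0, -2.5]
opening: 0.0638
```

Request:
arm_command:
  plan:
    - {"offset": [0, 0, 1.5], "yaw": 0}
    - {"offset": [0, 0, 2], "yaw": 0}
    - {"offset": [0, 0, 2], "yaw": 0}
    - {"offset": [0, 0, 1.5], "yaw": 0}
    - {"offset": [0, 0, 1], "yaw": 0}

```text
time: 30.6
tool_pos: [0.612, 0.217, 0.0691]
eef_rot: [0.705, 0.709, -0.001, -0.001]
wrist_force: [-0.8, -1.3, -2.7]
opening: 0.0636
```

Request:
arm_command:
  plan:
    - {"offset": [0, 0, 0.8], "yaw": 0}
    - {"offset": [0, 0, 0.6], "yaw": 0}
    - {"offset": [0, 0, 0.4], "yaw": 0}
    - {"offset": [0, 0, 0.2], "yaw": 0}
    - {"offset": [0, 0, 0], "yaw": 0}

```text
time: 31.1
tool_pos: [0.614, 0.2177, 0.0518]
eef_rot: [0.705, 0.709, 0.0, 0.0]
wrist_force: [0.5, -0.0, -2.2]
opening: 0.0638
```

```bash
python3 -c "
from jars import *
s,m=st();print(delta([.6288,.232,.0495]))
im=camera('side');crop(im,200,160,400,360,3,'s23.png')"
```

```text
t 31.1 tcp [0.614  0.2177 0.0518] xyaw 90.31 open 0.0638 F [ 0.5  -0.04 -2.21]
[1.42 1.49 0.23]
```

View pics/s23.png

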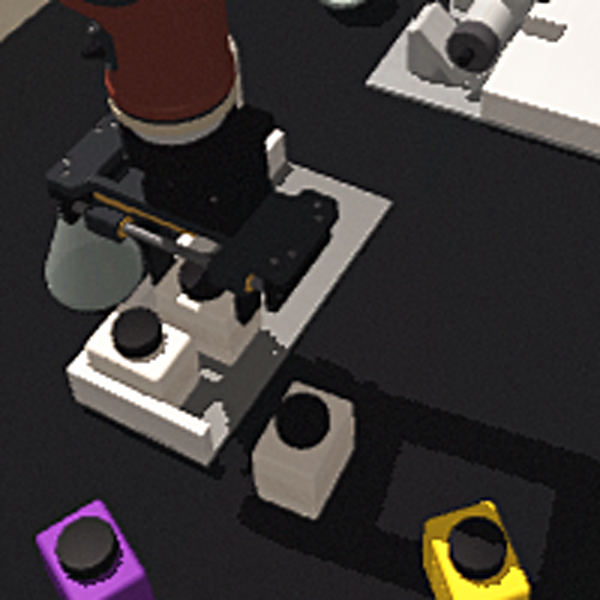

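Request:
arm_command:
  plan:
    - {"offset": [0, 0.4, 0.1], "yaw": 0}
    - {"offset": [0, 0.4, 0], "yaw": 0}
    - {"offset": [0, 0.3, 0], "yaw": 0}
    - {"offset": [0, 0.2, 0], "yaw": 0}
    - {"offset": [0, 0, 0], "yaw": 0}

```text
time: 31.65
tool_pos: [0.6272, 0.2177, 0.0506]
eef_rot: [0.705, 0.709, 0.0, 0.0]
wrist_force: [1.0, 0.2, -2.2]
opening: 0.0637
```

Request:
arm_command:
  plan:
    - {"offset": [0, 0.1, 0], "yaw": 0}
    - {"offset": [0, 0.1, 0], "yaw": 0}
    - {"offset": [0, 0.1, 0], "yaw": 0}
    - {"offset": [0, 0, 0], "yaw": 0}

```text
time: 32.05
tool_pos: [0.6294, 0.2178, 0.0505]
eef_rot: [0.705, 0.709, -0.0, -0.0]
wrist_force: [-2.5, -0.5, -1.1]
opening: 0.0636
```

Contact with the back fence. Now toward +y.

Request:
arm_command:
  plan:
    - {"offset": [0.4, 0, 0.1], "yaw": 0}
    - {"offset": [0.4, 0, 0], "yaw": 0}
    - {"offset": [0.3, 0, 0], "yaw": 0}
    - {"offset": [0.1, 0, 0], "yaw": 0}
    - {"offset": [0, 0, 0], "yaw": 0}

```text
time: 32.55
tool_pos: [0.6294, 0.2302, 0.0493]
eef_rot: [0.705, 0.709, -0.0, -0.0]
wrist_force: [-1.6, 1.4, -3.7]
opening: 0.0635
```

Request:
arm_command:
  plan:
    - {"offset": [0.1, 0, 0], "yaw": 0}
    - {"offset": [0.1, 0, 0], "yaw": 0}
    - {"offset": [0, 0, 0], "yaw": 0}

```text
time: 32.85
tool_pos: [0.6294, 0.2316, 0.0494]
eef_rot: [0.705, 0.709, -0.0, -0.0]
wrist_force: [-3.8, -1.7, -2.4]
opening: 0.0635
```

Request:
arm_command:
  plan:
    - {"offset": [0.1, 0, 0], "yaw": 0}
    - {"offset": [0.1, 0, 0], "yaw": 0}
    - {"offset": [0, 0, 0], "yaw": 0}

```text
time: 33.15
tool_pos: [0.6294, 0.2334, 0.0494]
eef_rot: [0.705, 0.709, -0.001, -0.0]
wrist_force: [-5.1, -3.2, -2.8]
opening: 0.0637
```

Request:
arm_command:
  plan:
    - {"offset": [0.1, 0, 0], "yaw": 0}
    - {"offset": [0.1, 0, 0], "yaw": 0}
    - {"offset": [0, 0, 0], "yaw": 0}

```text
time: 33.45
tool_pos: [0.6294, 0.2336, 0.0494]
eef_rot: [0.705, 0.709, -0.002, 0.001]
wrist_force: [-4.7, -9.2, -0.9]
opening: 0.0637
```

Request:
arm_command:
  plan:
    - {"offset": [0.1, 0, 0], "yaw": 0}
    - {"offset": [0.1, 0, 0], "yaw": 0}
    - {"offset": [0, 0, 0], "yaw": 0}

```text
time: 33.75
tool_pos: [0.6294, 0.2336, 0.0494]
eef_rot: [0.705, 0.709, -0.003, 0.002]
wrist_force: [-5.9, -15.0, 0.4]
opening: 0.0634
```

Contact against the first jar. Relax, lower, release.

Request:
arm_command:
  plan:
    - {"offset": [-0.35, -0.05, 0], "yaw": 0}
    - {"offset": [0, 0, 0.1], "yaw": 0}
    - {"offset": [0, 0, 0.1], "yaw": 0}
    - {"offset": [0, 0, 0], "yaw": 0}

```text
time: 34.15
tool_pos: [0.6293, 0.2335, 0.0483]
eef_rot: [0.705, 0.709, -0.001, 0.0]
wrist_force: [-5.3, -6.4, 3.2]
opening: 0.0639
```

Request:
arm_command:
  plan:
    - {"offset": [0, 0, 0], "yaw": 0}
    - {"offset": [0, 0, 0], "yaw": 0}
    - {"offset": [0, 0, 0], "yaw": 0}
  fingers: 7.2

```text
time: 34.45
tool_pos: [0.6306, 0.235, 0.0487]
eef_rot: [0.705, 0.709, 0.002, 0.001]
wrist_force: [-0.1, 0.4, 0.0]
opening: 0.0714
```

Request:
arm_command:
  plan:
    - {"offset": [0, 0, -1], "yaw": 0}
    - {"offset": [0, 0, -2], "yaw": 0}
    - {"offset": [0, 0, -3], "yaw": 0}
    - {"offset": [0, 0, -4], "yaw": 0}
    - {"offset": [0, 0, -3], "yaw": 0}

```text
time: 34.95
tool_pos: [0.6302, 0.2347, 0.1813]
eef_rot: [0.705, 0.709, 0.002, 0.001]
wrist_force: [0.4, 0.1, -0.2]
opening: 0.0716
```

Request:
arm_command:
  plan:
    - {"offset": [-1, -4, 0], "yaw": 0}
    - {"offset": [-4, -4, 0], "yaw": 0}
    - {"offset": [-4, -4, 0], "yaw": 0}
    - {"offset": [-4, -4, 0], "yaw": 0}
    - {"offset": [-4, -4, 0], "yaw": 0}

```text
time: 35.45
tool_pos: [0.4477, 0.081, 0.1785]
eef_rot: [0.705, 0.709, 0.001, 0.001]
wrist_force: [0.3, -1.4, 0.6]
opening: 0.0721
```

```bash
python3 -c "
from jars import *
s,m=st()
im=camera('side');cv2.imwrite('pics/s24f.png',im[:,:,::-1]);crop(im,200,160,400,360,3,'s24.png');im=camera('top');cv2.imwrite('pics/t24.png',im[:,:,::-1]);crop(im,200,140,340,240,5,'t24c.png');jars(im[:,:,::-1].copy())"
```

```text
t 35.45 tcp [0.4477 0.081  0.1785] xyaw 90.37 open 0.0721 F [ 0.32 -1.41  0.6 ]
rect [0.4928 0.2808] size [0.0443 0.0627] yaw 4.2 cap [0.4915 0.2799 0.07  ]
```

View pics/s24.png

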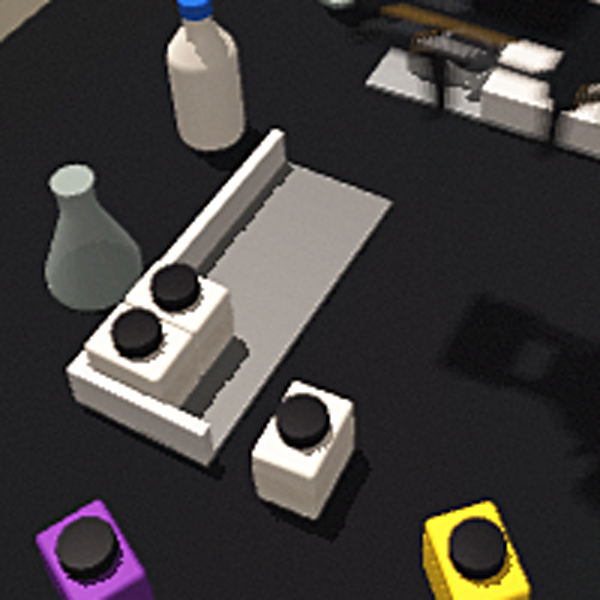

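View pics/t24c.png

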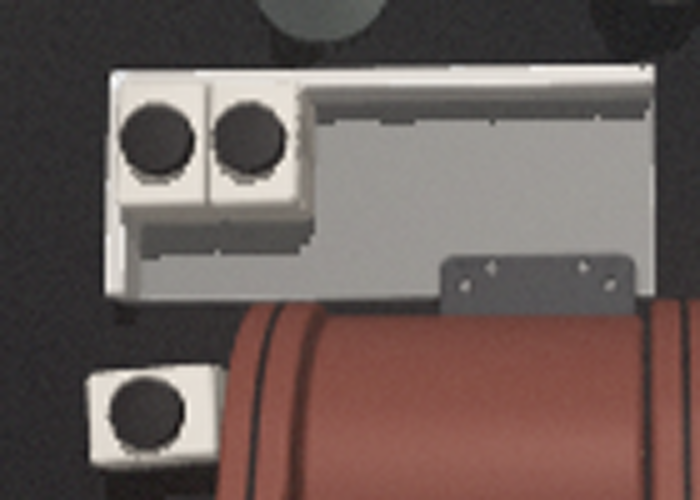

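Request:
arm_command:
  plan:
    - {"offset": [0, 0, 0], "yaw": 8.2}
    - {"offset": [0, 0, 0], "yaw": 8.2}
    - {"offset": [0, 0, 0], "yaw": 8.2}
    - {"offset": [0, 0, 0], "yaw": 8.2}
    - {"offset": [0, 0, 0], "yaw": 8.2}
  fingers: 7.8

```text
time: 36.05
tool_pos: [0.4498, 0.0823, 0.1789]
eef_rot: [0.91, 0.415, 0.001, 0.0]
wrist_force: [0.4, 0.5, -1.0]
opening: 0.0778
```

Request:
arm_command:
  plan:
    - {"offset": [0, 0, 0], "yaw": 8.2}
    - {"offset": [0, 0, 0], "yaw": 8.2}
    - {"offset": [0, 0, 0], "yaw": 8.2}
    - {"offset": [0, 0, 0], "yaw": 8.2}
    - {"offset": [0, 0, 0], "yaw": 8.2}

```text
time: 36.55
tool_pos: [0.4498, 0.0824, 0.1788]
eef_rot: [0.998, 0.07, 0.001, -0.0]
wrist_force: [0.2, -0.8, 0.4]
opening: 0.078
```

Request:
arm_command:
  plan:
    - {"offset": [0, 0, 0], "yaw": 4.2}
    - {"offset": [0, 0, 0], "yaw": 0}
    - {"offset": [0, 0, 0], "yaw": 0}

```text
time: 36.85
tool_pos: [0.4493, 0.0821, 0.1783]
eef_rot: [0.999, 0.037, 0.001, -0.0]
wrist_force: [-0.4, 0.2, 1.0]
opening: 0.0782
```

```bash
python3 -c "
from jars import *
s,m=st();print(delta([.492,.283,.178]))
im=camera('side');crop(im,200,160,400,360,3,'s25.png');im=camera('top');cv2.imwrite('pics/t25.png',im[:,:,::-1]);jars(im[:,:,::-1].copy())
ps=plane('side',np.array([200,160])+np.array([302.5,418.5])/3-.5,.07);print(ps)"
```

```text
t 36.85 tcp [0.4493 0.0821 0.1783] xyaw 4.26 open 0.0782 F [-0.37  0.16  1.  ]
[  5.75 -19.71   0.04]
rect [0.4928 0.2819] size [0.0443 0.0604] yaw 4.2 cap [0.4915 0.2799 0.07  ]
[[0.4911 0.2861 0.07  ]]
```

Request:
arm_command:
  plan:
    - {"offset": [1, -3.5, 0], "yaw": 0}
    - {"offset": [1.2, -4.3, 0], "yaw": 0}
    - {"offset": [1.3, -4.4, 0], "yaw": 0}
    - {"offset": [1.2, -4.3, 0], "yaw": 0}
    - {"offset": [1.05, -3.2, 0], "yaw": 0}

```text
time: 37.45
tool_pos: [0.492, 0.2852, 0.1777]
eef_rot: [0.999, 0.037, 0.0, -0.0]
wrist_force: [0.4, -0.4, -0.1]
opening: 0.0779
```

Request:
arm_command:
  plan:
    - {"offset": [0, 0, 1.5], "yaw": 0}
    - {"offset": [0, 0, 2.5], "yaw": 0}
    - {"offset": [0, 0, 2.2], "yaw": 0}
    - {"offset": [0, 0, 1.3], "yaw": 0}
    - {"offset": [0, 0, 0], "yaw": 0}

```text
time: 37.95
tool_pos: [0.49, 0.2812, 0.1]
eef_rot: [0.999, 0.036, -0.002, 0.001]
wrist_force: [0.2, -0.2, -0.5]
opening: 0.078
```

Request:
arm_command:
  plan:
    - {"offset": [0, 0, 0], "yaw": 0}

```text
time: 38.05
tool_pos: [0.4921, 0.2822, 0.1029]
eef_rot: [0.999, 0.036, 0.0, -0.0]
wrist_force: [1.0, -0.7, 0.8]
opening: 0.078
```

```bash
python3 -c "
from jars import *
s,m=st();print(delta([.492,.2827,.042]))
im=camera('side');crop(im,200,160,400,360,3,'s26.png')"
```

```text
t 38.05 tcp [0.4921 0.2822 0.1029] xyaw 4.1 open 0.078 F [ 0.97 -0.7   0.84]
[-0.01 -0.06  6.09]
```

View pics/s26.png

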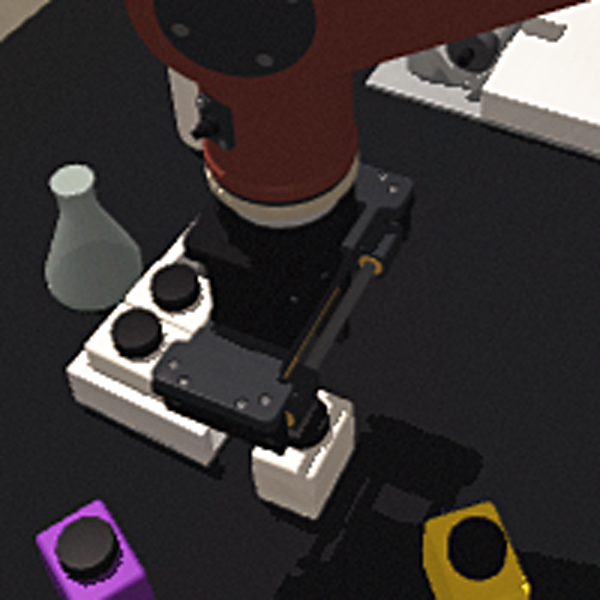

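Request:
arm_command:
  plan:
    - {"offset": [0, 0, 1.2], "yaw": 0}
    - {"offset": [0, 0, 1.6], "yaw": 0}
    - {"offset": [0, 0, 1.6], "yaw": 0}
    - {"offset": [0, 0, 1.1], "yaw": 0}
    - {"offset": [0, 0, 0.6], "yaw": 0}

```text
time: 38.6
tool_pos: [0.4905, 0.2819, 0.0392]
eef_rot: [0.999, 0.036, -0.002, 0.001]
wrist_force: [0.8, -0.5, -0.1]
opening: 0.0776
```

Request:
arm_command:
  plan:
    - {"offset": [0, 0, 0], "yaw": 0}
    - {"offset": [0, 0, 0], "yaw": 0}

```text
time: 38.8
tool_pos: [0.492, 0.2825, 0.0416]
eef_rot: [0.999, 0.036, 0.0, -0.0]
wrist_force: [0.4, 0.1, -0.2]
opening: 0.0779
```

Request:
arm_command:
  plan:
    - {"offset": [0, 0, 0], "yaw": 0}
    - {"offset": [0, 0, 0], "yaw": 0}
    - {"offset": [0, 0, 0], "yaw": 0}
    - {"offset": [0, 0, 0], "yaw": 0}
  fingers: 5

```text
time: 39.2
tool_pos: [0.4923, 0.2826, 0.0422]
eef_rot: [0.999, 0.036, 0.001, -0.0]
wrist_force: [-0.5, -0.1, 1.7]
opening: 0.0637
```

Request:
arm_command:
  plan:
    - {"offset": [0, 0, -1], "yaw": 0}
    - {"offset": [0, 0, -2.5], "yaw": 0}
    - {"offset": [0, 0, -3], "yaw": 0}
    - {"offset": [0, 0, -3], "yaw": -4}
    - {"offset": [0, 0, -1.5], "yaw": -8}

```text
time: 39.7
tool_pos: [0.4931, 0.283, 0.1552]
eef_rot: [0.99, 0.142, 0.002, -0.001]
wrist_force: [0.6, 0.0, -1.6]
opening: 0.0638
```

Request:
arm_command:
  plan:
    - {"offset": [0, 0, 0], "yaw": -8.2}
    - {"offset": [0, 0, 0], "yaw": -8.2}
    - {"offset": [0, 0, 0], "yaw": -8.2}
    - {"offset": [0, 0, 0], "yaw": -8.2}
    - {"offset": [0, 0, 0], "yaw": -8.2}

```text
time: 40.2
tool_pos: [0.4915, 0.2824, 0.1519]
eef_rot: [0.877, 0.481, -0.0, -0.0]
wrist_force: [-0.6, 0.3, -2.3]
opening: 0.0637
```

Request:
arm_command:
  plan:
    - {"offset": [0, 0, 0], "yaw": -8.2}
    - {"offset": [0, 0, 0], "yaw": -8.2}
    - {"offset": [0, 0, 0], "yaw": -8.2}
    - {"offset": [0, 0, 0], "yaw": -8.5}
    - {"offset": [0, 0, 0], "yaw": 0}

```text
time: 40.7
tool_pos: [0.4915, 0.2824, 0.1518]
eef_rot: [0.705, 0.709, -0.0, -0.0]
wrist_force: [-0.6, 1.0, -2.1]
opening: 0.0638
```

```bash
python3 -c "
from jars import *
s,m=st();print(delta([.614,.172,.15]))
im=camera('side');crop(im,200,130,400,330,3,'s27.png')"
```

```text
t 40.7 tcp [0.4915 0.2824 0.1518] xyaw 90.29 open 0.0638 F [-0.61  0.95 -2.14]
[-11.1   12.19   0.17]
```

View pics/s27.png

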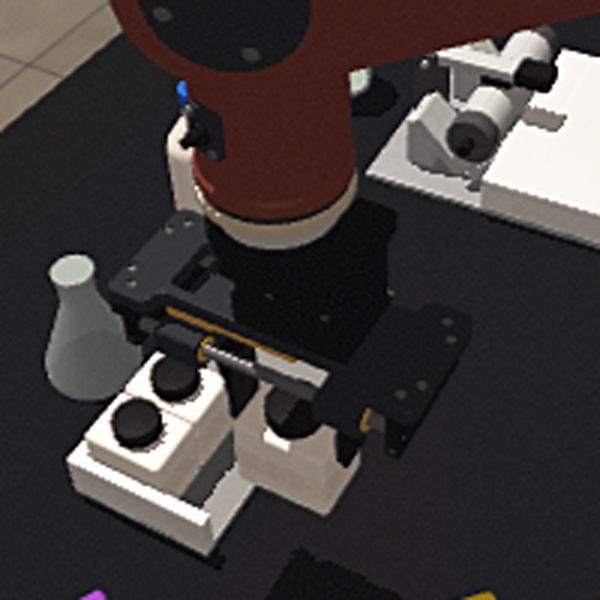

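Request:
arm_command:
  plan:
    - {"offset": [-2, 2, 0], "yaw": 0}
    - {"offset": [-2.5, 3, 0], "yaw": 0}
    - {"offset": [-2.8, 3, 0], "yaw": 0}
    - {"offset": [-2.3, 2.5, 0], "yaw": 0}
    - {"offset": [-1.5, 1.7, 0], "yaw": 0}

```text
time: 41.25
tool_pos: [0.6158, 0.1699, 0.1517]
eef_rot: [0.708, 0.706, 0.0, 0.0]
wrist_force: [1.2, 0.1, -1.6]
opening: 0.0636
```

Request:
arm_command:
  plan:
    - {"offset": [0, 0, 1.5], "yaw": 0}
    - {"offset": [0, 0, 2], "yaw": 0}
    - {"offset": [0, 0, 2], "yaw": 0}
    - {"offset": [0, 0, 1.5], "yaw": 0}
    - {"offset": [0, 0, 1], "yaw": 0}

```text
time: 41.75
tool_pos: [0.6126, 0.1723, 0.0694]
eef_rot: [0.706, 0.708, -0.001, -0.001]
wrist_force: [-0.0, 0.2, -1.7]
opening: 0.0634
```

Request:
arm_command:
  plan:
    - {"offset": [0, 0, 0.8], "yaw": 0}
    - {"offset": [0, 0, 0.6], "yaw": 0}
    - {"offset": [0, 0, 0.4], "yaw": 0}
    - {"offset": [0, 0, 0.2], "yaw": 0}
    - {"offset": [0, 0, 0], "yaw": 0}

```text
time: 42.25
tool_pos: [0.6144, 0.1719, 0.0518]
eef_rot: [0.706, 0.708, 0.0, 0.0]
wrist_force: [-0.1, 0.1, -1.7]
opening: 0.0638
```

```bash
python3 -c "
from jars import *
s,m=st();print(delta([.6288,.187,.0495]))
im=camera('side');crop(im,200,160,400,360,3,'s28.png')"
```

```text
t 42.25 tcp [0.6144 0.1719 0.0518] xyaw 90.21 open 0.0638 F [-0.07  0.08 -1.69]
[1.5  1.44 0.23]
```

View pics/s28.png

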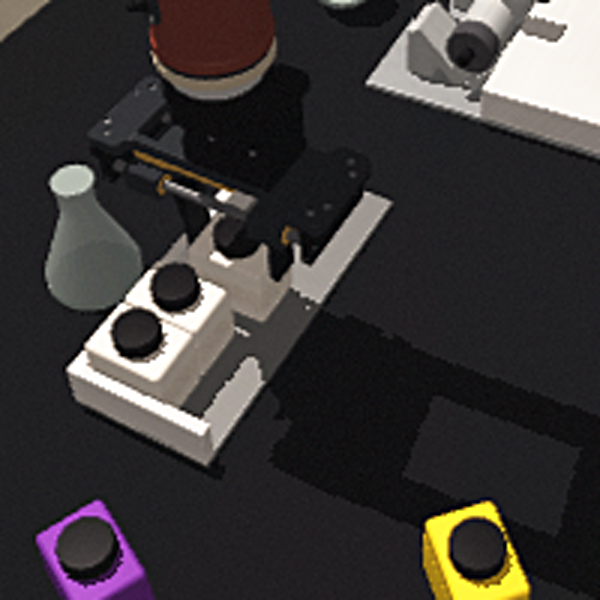

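Request:
arm_command:
  plan:
    - {"offset": [0, 0.4, 0.1], "yaw": 0}
    - {"offset": [0, 0.4, 0], "yaw": 0}
    - {"offset": [0, 0.3, 0], "yaw": 0}
    - {"offset": [0, 0.2, 0], "yaw": 0}
    - {"offset": [0, 0, 0], "yaw": 0}

```text
time: 42.8
tool_pos: [0.6277, 0.1719, 0.0506]
eef_rot: [0.706, 0.708, 0.0, 0.0]
wrist_force: [-0.2, -0.3, -1.0]
opening: 0.0636
```

Request:
arm_command:
  plan:
    - {"offset": [0, 0.1, 0], "yaw": 0}
    - {"offset": [0, 0.1, 0], "yaw": 0}
    - {"offset": [0, 0.1, 0], "yaw": 0}
    - {"offset": [0, 0, 0], "yaw": 0}

```text
time: 43.2
tool_pos: [0.6298, 0.172, 0.0504]
eef_rot: [0.706, 0.708, -0.0, -0.0]
wrist_force: [-2.3, 0.9, -1.4]
opening: 0.0637
```

Request:
arm_command:
  plan:
    - {"offset": [0.4, 0, 0.1], "yaw": 0}
    - {"offset": [0.4, 0, 0], "yaw": 0}
    - {"offset": [0.3, 0, 0], "yaw": 0}
    - {"offset": [0.1, 0, 0], "yaw": 0}
    - {"offset": [0, 0, 0], "yaw": 0}

```text
time: 43.7
tool_pos: [0.6298, 0.1844, 0.0493]
eef_rot: [0.706, 0.709, -0.0, -0.0]
wrist_force: [-3.0, 0.5, -1.5]
opening: 0.0637
```

Request:
arm_command:
  plan:
    - {"offset": [0.1, 0, 0], "yaw": 0}
    - {"offset": [0.1, 0, 0], "yaw": 0}
    - {"offset": [0, 0, 0], "yaw": 0}

```text
time: 44.0
tool_pos: [0.6297, 0.1858, 0.0493]
eef_rot: [0.706, 0.708, -0.001, -0.0]
wrist_force: [-4.2, -2.5, -1.3]
opening: 0.0636
```

Request:
arm_command:
  plan:
    - {"offset": [0.1, 0, 0], "yaw": 0}
    - {"offset": [0.1, 0, 0], "yaw": 0}
    - {"offset": [0, 0, 0], "yaw": 0}

```text
time: 44.3
tool_pos: [0.6297, 0.1861, 0.0493]
eef_rot: [0.706, 0.708, -0.002, 0.0]
wrist_force: [-4.9, -8.7, -0.5]
opening: 0.0641
```

Request:
arm_command:
  plan:
    - {"offset": [0.1, 0, 0], "yaw": 0}
    - {"offset": [0.1, 0, 0], "yaw": 0}
    - {"offset": [0, 0, 0], "yaw": 0}

```text
time: 44.6
tool_pos: [0.6297, 0.1861, 0.0493]
eef_rot: [0.706, 0.708, -0.003, 0.001]
wrist_force: [-6.7, -14.4, 1.2]
opening: 0.0639
```

Contact. Relax, lower, release, retreat.

Request:
arm_command:
  plan:
    - {"offset": [-0.35, -0.05, 0], "yaw": 0}
    - {"offset": [0, 0, 0.1], "yaw": 0}
    - {"offset": [0, 0, 0.1], "yaw": 0}
    - {"offset": [0, 0, 0], "yaw": 0}

```text
time: 45.0
tool_pos: [0.6297, 0.1861, 0.0483]
eef_rot: [0.706, 0.708, -0.0, 0.0]
wrist_force: [-5.9, -4.2, 3.2]
opening: 0.0637
```

Request:
arm_command:
  plan:
    - {"offset": [0, 0, 0], "yaw": 0}
    - {"offset": [0, 0, 0], "yaw": 0}
    - {"offset": [0, 0, 0], "yaw": 0}
  fingers: 7.2

```text
time: 45.3
tool_pos: [0.6311, 0.1871, 0.0486]
eef_rot: [0.706, 0.709, 0.001, 0.001]
wrist_force: [-0.5, -0.0, -0.3]
opening: 0.0712
```

Request:
arm_command:
  plan:
    - {"offset": [0, 0, -1], "yaw": 0}
    - {"offset": [0, 0, -2], "yaw": 0}
    - {"offset": [0, 0, -3], "yaw": 0}
    - {"offset": [0, 0, -4], "yaw": 0}
    - {"offset": [0, 0, -3], "yaw": 0}

```text
time: 45.8
tool_pos: [0.6308, 0.1868, 0.1812]
eef_rot: [0.706, 0.708, 0.002, 0.001]
wrist_force: [-0.3, 1.0, -0.9]
opening: 0.0719
```

Request:
arm_command:
  plan:
    - {"offset": [0, -4, 0], "yaw": 0}
    - {"offset": [0, -5, 0], "yaw": 0}
    - {"offset": [-3, -5, 0], "yaw": 0}
    - {"offset": [-4, -4, 0], "yaw": 0}
    - {"offset": [-4, -3, 0], "yaw": 0}

```text
time: 46.3
tool_pos: [0.4304, 0.0846, 0.1783]
eef_rot: [0.705, 0.709, 0.001, 0.001]
wrist_force: [0.1, -1.7, 0.2]
opening: 0.0719
```

Request:
arm_command:
  plan:
    - {"offset": [-4, -1, 0], "yaw": 0}
    - {"offset": [-3, 0, 0], "yaw": 0}
    - {"offset": [0, 0, 0], "yaw": 0}

```text
time: 46.6
tool_pos: [0.4226, 0.0118, 0.179]
eef_rot: [0.707, 0.707, 0.001, 0.002]
wrist_force: [1.3, 0.3, 0.2]
opening: 0.0719
```

```bash
python3 -c "
from jars import *
s,m=st()
im=camera('side');cv2.imwrite('pics/s29f.png',im[:,:,::-1]);im=camera('top');cv2.imwrite('pics/t29.png',im[:,:,::-1]);crop(im,200,140,340,240,5,'t29c.png')"
```

```text
t 46.6 tcp [0.4226 0.0118 0.179 ] xyaw 90.0 open 0.0719 F [1.34 0.26 0.16]
```

View pics/s29f.png

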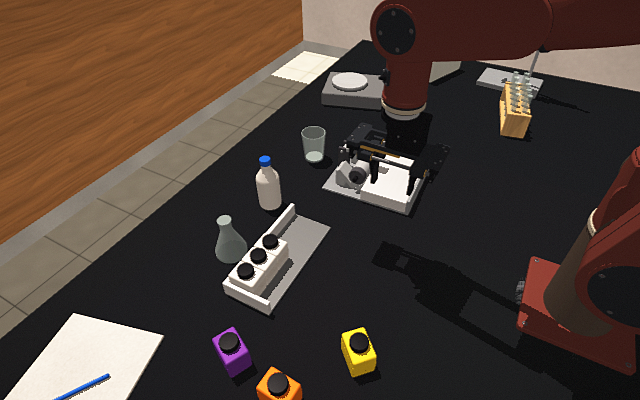

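View pics/t29c.png

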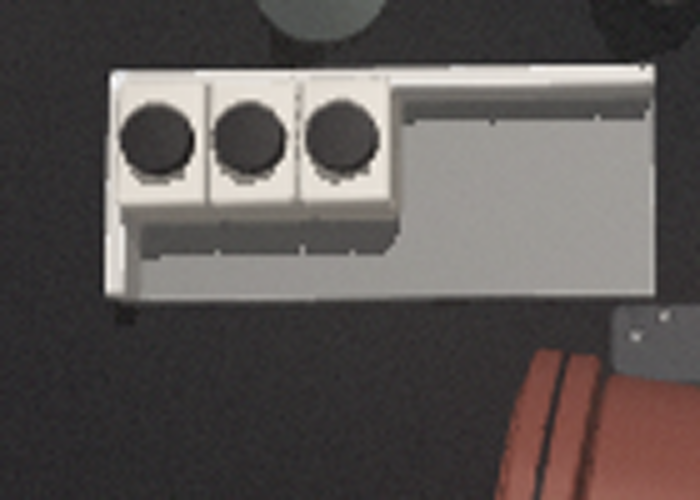

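View pics/t29.png

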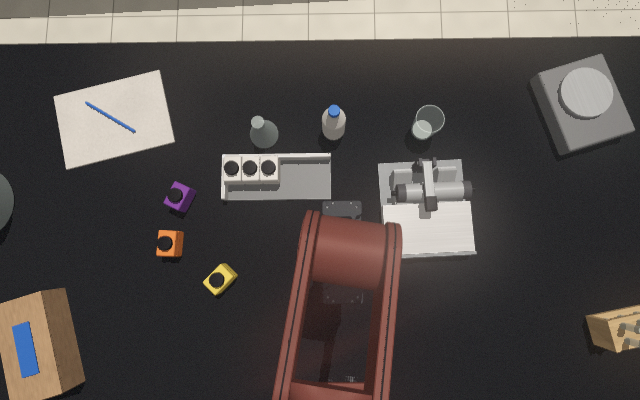

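```bash
python3 -c "
from fr import *
c=np.array([[157,138],[250,138],[342,136]])
p=plane('top',np.array([200,140])+(c+.5)/5-.5,.076);print(p,np.linalg.norm(np.diff(p,axis=0),axis=1))
e=plane('top',np.array([200,140])+(np.array([[113,71],[655,65]])+.5)/5-.5,.04);print(e)"
```

```text
[[0.6272 0.277  0.076 ]
 [0.6269 0.231  0.076 ]
 [0.6276 0.1856 0.076 ]] [0.046  0.0454]
[[0.6701 0.3097 0.04  ]
 [0.6714 0.0312 0.04  ]]
```

```bash
python3 -c "
from plant import *
print(close_job())"
```

```text
the job is handed in; nothing more can be done
None
```

The bench is set up, all three white jars are packed, and the job is handed in at about 47 s; `close_job` gives no verdict.

- **Column:** I pushed it along the deck with the open fingers until it dropped into the vee by itself. I then swung the hold-down arm down and pressed it at about 26 N. By camera the column lies about 20 mm off midway along the vee, within the allowed 35 mm, and the pictures after pressing show the arm down. I did not measure the final arm angle or column tilt as numbers.
- **Jars:** Three white jars were out, and one got knocked aside during the run, so I found it again before packing it. I turned each jar a quarter turn and pressed it against the back fence. The first went into the corner, and each later one up against the jar before it.
- **Last check:** In the final top view all three stand upright in one row. Their centres are 46.0 and 45.4 mm apart, and about 71–72 mm from the tray's front edge (allowed 68–78). The gripper is clear of everything, and the flask, beaker and wash bottle look unmoved.
- **Disagreement:** The two cameras differed by 3–8 mm in y, so I set the final jar positions by the contact forces instead.

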